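# Get the wax tin out from behind the bottles

## Robot

A 7-joint arm with a two-finger parallel gripper is mounted at the origin on the work surface. World frame = base frame: x ahead of the robot, y to its left, z up, the work surface at z = 0. Lengths are in m, angles in rad, forces in N, time in s.
With the tool pointing down it reaches from about 0.4 to 0.85 m from the base axis. Payload 10.4 kg.
Tool frame: the origin (TCP) lies at the very end of the fingers, on their centre line; the grasp point (between the pads) lies 19 mm behind it; z points along the fingers, y is the line along which they close (so a half turn about z gives the same grasp; the last joint's range is limited). The gripper opens to 85 mm and grips with 20 to 120 N. Pads are 22 mm wide; open, the fingers measure 114 mm over their backs; the gripper's body (76 mm by 85 mm) begins 54 mm behind the grasp point. The pads swing forward as they close: fully open they stand 13 mm farther back than shut.
Start: joints at [-1.371, 0.332, -0.065, 1.46, 0.022, 1.35, -0.088], TCP at [0.138, 0.61, 0.231] pointing down, gripper open.
Joint ranges: [-2.6, 2.6], [-0.5, 2.12], [-1.47, 1.34], [0.16, 2.42], [-1.27, 4.41], [0.06, 2.06], [-2.6, 2.6]. Speed limits (rad/s): [2.22, 2.22, 2.79, 2.79, 3.14, 3.14, 3.14].

## Interface

Orientations are given as a unit quaternion [x, y, z, w].
In Python, from rig import telemetry, snapshot, camera_model, ticket, trace gives the robot as it stands.
- The arm moves only by the tool drive_tool, never from a script. Its argument "commands" is a list of rows, each a list of 2 entries, a list of its own where there are three numbers: the shift along the tool's x, y, z in cm, then the turn about the tool's z in degrees. A call has 1 to 5 rows; each row is the pose to reach, as a shift and turn from the pose commanded when the call began, along the tool's axes at that moment; what a row does not reach only later rows make up. A row lasts 1/8 s, in which the tool goes at most 62.5 mm and 10.7 degrees, less where a joint would pass 70% of its speed; a pose out of reach is approached as far as the arm can. A call with a gripper value outside its range is refused whole. "hand" is the finger opening in cm, from 0 to 8.54, set as the call begins (left out, the last holds). The fingers move at their own pace and stop on an object; "newtons" is the grip in N (left out, the last holds). Time passes only in rows, so rows that repeat a pose let the fingers close. It gives the time, the measured TCP pose, the force, the opening and the grip force at its end, in the units of the state.
- telemetry.get_obs(): the state, without advancing time (a new reading comes with each control period).
- snapshot(name): name is "side" or "top"; returns (picture, depth): 480x640x3 uint8, red, green, blue; 480x640 float32, m along the optical axis (not along the pixel's ray), 0 where there is no reading.
- camera_model(name): a dict with "fx", "fy", "cx", "cy" (pixels), "T" (4x4, takes a point from camera to world coordinates). Camera axes: x right, y up, looking along -z (the intrinsics and any distortion apply to the point x, -y, -z); pixel columns grow to the right and rows downward; lengths in m; the calibration is good to about 2 mm. A picture is of the moment at which its call begins. camera_model takes no time and is no camera call.
- ticket.hand_in(): hands the job in; it is judged then, once.
Trained networks look in the newest picture that a camera, given by its name, has taken for a name from the list of things; names that differ only in an ending like _2 or _b are one class to them, and where a whole thing is asked for, a point or a joint stands for the part that bears it (a point fixed in the world has none). Each returns a list of dicts, best first, with "p" (0 to 1); they miss things now and then, are a little off and sometimes report something else, mostly with a low value. They report only what shows in the picture. A call takes as long as a camera call.
- trace(thing, camera): "region" (480x640 bool, what is visible of it) and "rect" ([centre column, centre row, width, height] in pixels, round what is visible of it).
The state is a dict: "time_s": time; "qpos": joint angles; "joint_vel": joint speeds; "joint_torque": joint torques, N m; "tcp_pos": TCP position; "eef_rot": TCP orientation; "ft_force": force on the tool from outside, world axes, zero at the start; "wrist_torque": the same for the moment, N m; "gripper_width": finger opening in m; "finger_force": force on a finger pad.
Only numpy, scipy, OpenCV 4.12 (cv2) and the standard library are available. Lean on these libraries where they do the work, as an engineer would, in place of code of your own. Each camera call takes 0.05 s, during which the arm holds its last target. There are 200 camera calls.

## Task

The low wax tin is boxed in at the back of the wooden caddy by the glue bottle, the spray can and the square solvent can. First stand all three of those upright on the black rubber mat, all there together, then lift the tin out and set it flat on the middle of the round grey felt disc on the waxing board, and then put the three back in the caddy, each upright on the very spot where it stood at the start. Knock nothing over, and do not push the screw jar or the tape measure about.

Things in the scene. Friction and masses are not known exactly. Their poses are not given: they have to be found in the camera images.
- glue_center (a point): Glue bottle: white round bottle 54 mm in diameter up to 72 mm, tapering shoulder to 94 mm, then an orange cylindrical nozzle cap 26 mm in diameter from 94 to 130 mm above its foot. Mass about 0.25 kg. The point is on its axis, 65 mm above its foot; z is up. It stands on one of the three outer pads of the caddy (which one varies); it can be held by the cap.
- spray_center (a point): Spray can: round metal can 52 mm in diameter up to 90 mm, with a grey cylindrical cap 42 mm in diameter from 97 to 130 mm above its foot. Mass about 0.28 kg. The point is on its axis, 65 mm above its foot; z is up. It stands on another of the three outer pads; it can be held by the cap.
- can_center (a point): Solvent can: square steel can 46 x 46 mm, 110 mm tall, with a small black screw cap (26 mm diameter, 12 mm high) in the middle of its top. Mass about 0.32 kg. The point is in its middle, 55 mm above its foot; x and y are square to its flat sides, z is up. It stands on the remaining outer pad.
- wax_center (a point): Wax tin: low round dark tin 58 mm in diameter with a brass lid 60 mm in diameter (top 12 mm), 44 mm high in all. Mass about 0.16 kg. The point is in its middle, 22 mm above its foot. At the start it stands in the caddy, boxed in between the three taller things and the caddy's back wall.
- caddy: Fixed wooden caddy: base 165 x 216 mm, top 6 mm above the table. Origin on the table under the tin's pad; x away from the robot. Flush grey felt pads, 62 mm across, mark the places: tin (0, 0), others (0, 66), (0, -66), (-66, 0) mm; things stand within about 3 mm of the pad centres. Back wall 48 mm high, inner face at x = 46 mm; stub side walls 22 mm high at y = +-103 mm.
- mat: Black rubber mat, fixed, 260 mm (its x, roughly away from the robot) by 130 mm (its y), 3 mm thick: the side area. The origin is the centre of its underside. It lies to the left or to the right of the caddy.
- board: Waxing board, fixed, on the side opposite the mat: wooden board 8 mm thick, 170 mm (its x, from -70 to +100 mm) by 130 mm, with a grey felt disc 80 mm in diameter, flush with its top, centred at the origin. The origin is on the table under the middle of the disc. A felt-covered applicator block 22 x 80 mm, its top 33 mm above the table, is fixed at x = +85 mm.
- jar: Bystander: screw jar with steel lid, 54 mm in diameter, 60 mm high, standing loose on the table nearer the robot than the caddy. Origin: centre of its underside.
- tape: Bystander: tape measure, 62 x 34 mm, 56 mm high, standing loose on the table nearer the robot than the caddy. Origin: centre of its underside.

How it is judged:
By the outcome, as a careful person would: the job done as asked, in the order asked, and still so for the second after the job is handed in, with the robot touching nothing.
It also fails if it takes over 144 s, if anything falls off the work surface, if the arm or the gripper's body presses on something with over 40 N, if the wrist force passes 120 N, or if a joint passes its speed limit or range.

## Working session

There is one attempt and no reset: what is moved stays moved. The work goes in short steps, Python scripts to look and compute and a tool call to move; the robot and the scene stay as the last step left them, time stands still between calls to the robot, and variables do not carry over. Pictures are saved under pics/ and viewed, at most 14 in all, crops included, and the job is handed in when it is done.

Besides the shell and the picture viewer there is one more tool, called after "Request:" as name(argument=value, ...), one argument or row to a line, values as JSON. drive_tool: Moves the arm, as the interface text tells. Its arguments: {"type":"object","properties":{"commands":{"type":"array","items":{"type":"array"}},"hand":{"type":"number"},"newtons":{"type":"number"}},"required":["commands"]}

```bash
mkdir -p pics; cat > h.py <<'E'
import numpy as np, cv2
from rig import telemetry, snapshot, camera_model, ticket, trace
def snap(n,f=None):
    p,d=snapshot(n)
    if f: cv2.imwrite('pics/'+f,p[:,:,::-1])
    return p,d
def cloud(n,d):
    m=camera_model(n); v,u=np.mgrid[0:480,0:640]
    P=np.stack([(u-m['cx'])/m['fx']*d,-(v-m['cy'])/m['fy']*d,-d],-1)
    W=P@m['T'][:3,:3].T+m['T'][:3,3]; W[d==0]=np.nan
    return W
E
python3 - <<'E'
from h import *
o=telemetry.get_obs(); print(o['time_s'],o['tcp_pos'],o['eef_rot'],o['gripper_width'])
for n in ['top','side']:
    m=camera_model(n); print({k:(np.round(v,3).tolist()) for k,v in m.items()})
    p,d=snap(n,n+'0.png'); W=cloud(n,d); np.save(n+'W.npy',W)
    for t in ['glue_center','spray_center','can_center','wax_center','caddy','mat','board','jar','tape']:
        for r in trace(t,n)[:2]:
            w=W[r['region']]; w=w[~np.isnan(w[:,0])]
            if len(w): print(n,t,round(r['p'],2),np.round(r['rect']),np.round(np.median(w,0),3),np.round(np.percentile(w,2,0),3),np.round(np.percentile(w,98,0),3))
E
```

```text
0.0 [0.13804941 0.60916652 0.23051634] [ 1.11178287e-01  9.93800216e-01 -7.19167154e-04 -3.96763161e-05] 0.08515967887368542
{'fx': 545.16, 'fy': 545.16, 'cx': 319.287, 'cy': 251.633, 'T': [[-0.014, 0.995, -0.1, 0.396], [-0.999, -0.018, -0.036, -0.018], [-0.038, 0.1, 0.994, 1.032], [0.0, 0.0, 0.0, 1.0]]}
top glue_center 0.94 [311. 206.  33.  32.] [0.571 0.026 0.087] [0.553 0.002 0.006] [0.605 0.056 0.138]
top glue_center 0.38 [351. 209.  30.  31.] [ 0.572 -0.04   0.05 ] [ 0.546 -0.066  0.02 ] [ 0.6   -0.013  0.054]
top spray_center 0.78 [385. 209.  33.  38.] [ 0.56  -0.1    0.122] [ 0.543 -0.136  0.006] [ 0.596 -0.078  0.139]
top spray_center 0.53 [350. 222. 119.  95.] [ 0.537 -0.038  0.007] [ 0.469 -0.142  0.003] [0.631 0.068 0.05 ]
top can_center 0.86 [348. 240.  32.  36.] [ 0.504 -0.031  0.116] [ 0.484 -0.055  0.03 ] [ 0.531 -0.009  0.131]
top wax_center 0.68 [350. 211.  31.  33.] [ 0.572 -0.04   0.05 ] [ 0.546 -0.066  0.02 ] [ 0.6   -0.013  0.054]
top caddy 0.86 [351. 224. 120.  94.] [ 0.536 -0.038  0.007] [ 0.469 -0.142  0.003] [0.632 0.068 0.05 ]
top mat 0.96 [487. 253.  73. 14
[... 1010 characters left out ...]
[302. 227.  28.  38.] [ 0.565 -0.028  0.048] [ 0.546 -0.063  0.008] [ 0.595 -0.01   0.052]
side caddy 0.75 [309. 239. 138. 121.] [0.529 0.018 0.006] [ 0.465 -0.133 -0.   ] [0.635 0.074 0.048]
side mat 0.57 [396. 173. 130.  73.] [ 0.487 -0.285  0.002] [ 0.37  -0.351 -0.001] [ 0.618 -0.224  0.005]
side board 0.71 [310. 242. 140. 120.] [0.528 0.018 0.006] [ 0.465 -0.133  0.001] [0.634 0.074 0.048]
side board 0.57 [205. 408. 142. 129.] [0.534 0.325 0.008] [0.453 0.258 0.003] [0.616 0.384 0.033]
side jar 0.92 [412. 259.  33.  45.] [ 0.362 -0.043  0.056] [ 0.339 -0.081  0.002] [ 0.388 -0.031  0.061]
side tape 0.73 [374. 303.  48.  38.] [0.379 0.063 0.048] [ 0.35   0.031 -0.001] [0.413 0.083 0.057]
```

View pics/top0.png

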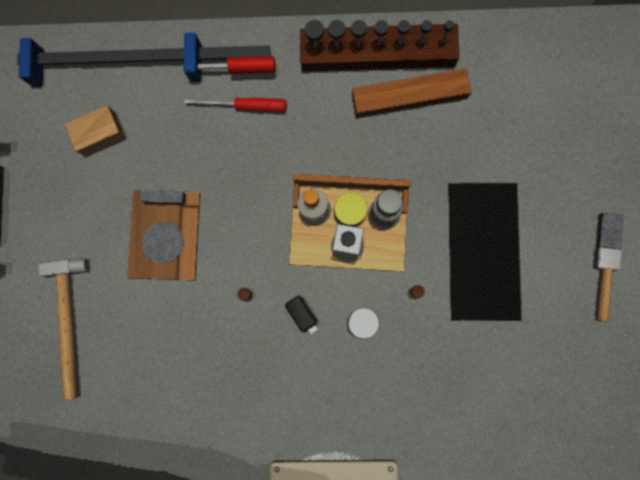

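View pics/side0.png

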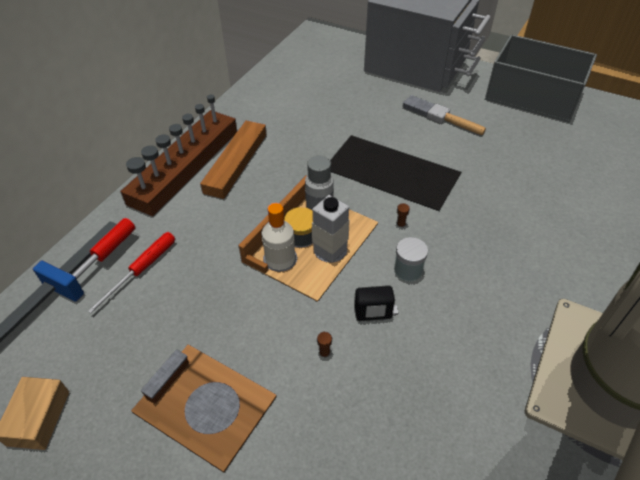

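```bash
cat > m.py <<'E'
from h import *
def top_fit(W,c,z0,z1,r=.04):
    m=(np.hypot(W[...,0]-c[0],W[...,1]-c[1])<r)&(W[...,2]>z0)&(W[...,2]<z1)
    P=W[m]; xy=P[:,:2].astype(np.float32)
    lo,hi=np.percentile(xy,1,0),np.percentile(xy,99,0)
    return P,xy,(lo+hi)/2,hi-lo
if __name__=='__main__':
  for n in ['top','side']:
    W=np.load(n+'W.npy')
    for t,c,z0,z1 in [('glue',(.565,.03),.128,.15),('spray',(.56,-.1),.128,.15),('can',(.504,-.031),.108,.122),('cancap',(.504,-.031),.124,.14),('wax',(.572,-.04),.045,.056),('jar',(.365,-.058),.055,.07),('tape',(.383,.052),.05,.062)]:
        P,xy,c2,s=top_fit(W,c,z0,z1)
        print(n,t,len(P),'med',np.round(np.median(P,0),4),'mid',np.round(c2,4),np.round(s,4),'rect',[np.round(v,3) for v in cv2.minAreaRect(xy)])
    for t in ['mat','board','caddy']:
        pass
  W=np.load('topW.npy'); p=cv2.imread('pics/top0.png').astype(int)
  dark=(p.sum(2)<45)&(W[...,1]<-.2)&(W[...,1]>-.38)&(W[...,0]>.3)&(W[...,0]<.66)
  print('mat',cv2.minAreaRect(W[dark][:,:2].astype(np.float32)))
  for nm,b in [('caddy',(.44,.65,-.17,.1)),('board',(.43,.65,.22,.41))]:
    red=(p[...,2]-p[...,0]>25)&(W[...,0]>b[0])&(W[...,0]<b[1])&(W[...,1]>b[2])&(W[...,1]<b[3])
    red=cv2.morphologyEx(red.astype(np.uint8),cv2.MORPH_OPEN,np.ones((3,3)))>0
    red&=W[...,2]<.02
    print(nm,red.sum(),cv2.minAreaRect(W[red][:,:2].astype(np.float32)))
  wall=(W[...,2]>.043)&(W[...,2]<.056)&(W[...,0]>.605)&(W[...,0]<.66)&(W[...,1]<.09)&(W[...,1]>-.17)
  print('wall',cv2.minAreaRect(W[wall][:,:2].astype(np.float32)))
  blk=(W[...,2]>.028)&(W[...,2]<.04)&(W[...,0]>.58)&(W[...,0]<.66)&(W[...,1]<.4)&(W[...,1]>.22)
  print('block',cv2.minAreaRect(W[blk][:,:2].astype(np.float32)))
  # disc: grey pixels on the board
  g=(abs(p[...,2]-p[...,0])<15)&(W[...,0]>.47)&(W[...,0]<.60)&(W[...,1]>.265)&(W[...,1]<.37)
  g=cv2.morphologyEx(g.astype(np.uint8),cv2.MORPH_OPEN,np.ones((5,5)))>0
  q=W[g][:,:2].astype(np.float32); print('disc',g.sum(),cv2.minEnclosingCircle(q),q.mean(0))
E
python3 m.py
```

```text
top glue 191 med [0.5784 0.0276 0.136 ] mid [0.5796 0.0276] [0.0246 0.0234] rect [array([0.58 , 0.028]), array([0.024, 0.025]), np.float64(88.772)]
top spray 492 med [ 0.5685 -0.1034  0.1364] mid [ 0.5686 -0.1031] [0.0385 0.0384] rect [array([ 0.569, -0.104]), array([0.04 , 0.041]), np.float64(88.167)]
top can 551 med [ 0.5066 -0.0328  0.1162] mid [ 0.5091 -0.0331] [0.0486 0.0479] rect [array([ 0.509, -0.033]), array([0.046, 0.046]), np.float64(78.54)]
top cancap 184 med [ 0.5091 -0.0329  0.1283] mid [ 0.5091 -0.0329] [0.0238 0.0234] rect [array([ 0.509, -0.033]), array([0.023, 0.024]), np.float64(88.952)]
top wax 828 med [ 0.5735 -0.0402  0.0503] mid [ 0.5735 -0.0399] [0.0557 0.0562] rect [array([ 0.574, -0.04 ]), array([0.059, 0.059]), np.float64(26.057)]
top jar 724 med [ 0.3661 -0.0584  0.0602] mid [ 0.3667 -0.0582] [0.0504 0.0505] rect [array([ 0.366, -0.059]), array([0.051, 0.053]), np.float64(88.834)]
top tape 631 med [0.3849 0.0537 0.0556] mid [0.3843 0.0534] [0.0588 0.0507] rect [array([0.385, 0.053]), array([0.062, 0.034]), np.float64(32.405)]
side glue 175 med [0.5767 0.03
[... 1015 characters left out ...]
, 0.035]), np.float64(31.678)]
mat ((0.49605822563171387, -0.2886572480201721), (0.12350129336118698, 0.25170573592185974), 88.75305938720703)
caddy 5339 ((0.5566170811653137, -0.03645292669534683), (0.22166801989078522, 0.1784714013338089), 85.52999877929688)
board 4086 ((0.5392152667045593, 0.32028257846832275), (0.13552850484848022, 0.173789381980896), 87.03834533691406)
wall ((0.6269181370735168, -0.04248518496751785), (0.21536782383918762, 0.013194901868700981), 85.62517547607422)
block ((0.6077292561531067, 0.31469428539276123), (0.08014650642871857, 0.02305479720234871), 87.8044662475586)
disc 1269 ((0.5228065252304077, 0.3195299208164215), 0.03957187011837959) [0.52264625 0.31956956]
```

```bash
python3 - <<'E'
import cv2
i=cv2.imread('pics/top0.png')[160:290,110:430]
cv2.imwrite('pics/crop0.png',cv2.resize(i,(800,325),interpolation=cv2.INTER_CUBIC))
E
```

```text
(no output)
```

View pics/crop0.png

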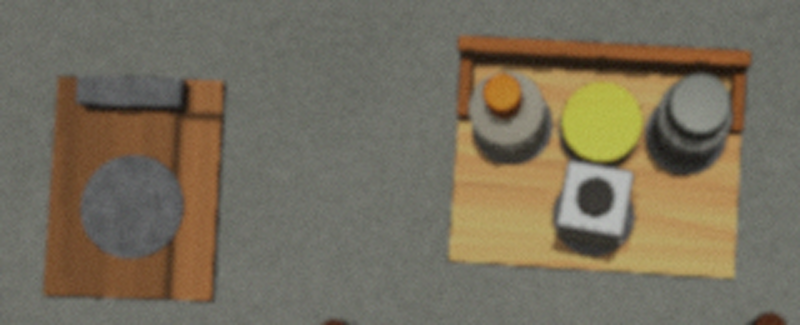

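```bash
cat >> h.py <<'E'
from scipy.spatial.transform import Rotation as R
def plan(*targets):
    o=telemetry.get_obs(); Rm=R.from_quat(o['eef_rot']).as_matrix(); p=o['tcp_pos']
    print('t',round(o['time_s'],2),'tcp',np.round(p,4),'yaw',round(np.degrees(np.arctan2(Rm[1,1],Rm[0,1])),2),'tilt z',np.round(Rm[:,2],4),'w',round(o['gripper_width'],4),'f',np.round(o['ft_force'],1),o['finger_force'])
    for t in targets:
        print(t,np.round(Rm.T@(np.array(t)-p)*100,2)); p=np.array(t)
E
python3 - <<'E'
from h import *
W=cloud('side',snap('side')[1]); p=cv2.imread('pics/side0.png').astype(int)
g=(abs(p[...,2]-p[...,0])<15)&(W[...,0]>.47)&(W[...,0]<.59)&(W[...,1]>.27)&(W[...,1]<.37)
g=cv2.morphologyEx(g.astype(np.uint8),cv2.MORPH_OPEN,np.ones((5,5)))>0
q=W[g][:,:2].astype(np.float32); print('disc side',g.sum(),cv2.minEnclosingCircle(q),q.mean(0))
plan((.568,-.102,.24))
E
```

```text
disc side 2136 ((0.5211095213890076, 0.3198697566986084), 0.04042452573776245) [0.52076066 0.32112712]
t 1.05 tcp [0.1381 0.6096 0.2313] yaw 77.23 tilt z [-0.e+00  1.e-04 -1.e+00] w 0.0855 f [ 0.3 -0.6 -0.5] 0.0
(0.568, -0.102, 0.24) [-57.65 -59.9   -0.87]
```

Request:
drive_tool(
  commands=[
    [[0,0,0],-1.2],
  ],
  hand=7,
  newtons=40,
)

```text
time_s: 1.18
tcp_pos: [0.1381, 0.6096, 0.2313]
eef_rot: [0.1, 0.995, 0.0, 0.0]
ft_force: [-0.5, -0.0, -0.2]
gripper_width: 0.0706
finger_force: 0.0
```

```bash
python3 -c "
from h import *
plan((.568,-.102,.27),(.568,-.102,.105),(.568,-.102,.27),(.575,-.289,.27),(.575,-.289,.103),(.575,-.289,.27),(.508,-.032,.27),(.508,-.032,.083),(.508,-.032,.27),(.495,-.289,.27),(.495,-.289,.081))"
```

```text
t 1.18 tcp [0.1381 0.6096 0.2313] yaw 78.49 tilt z [ 0.e+00  1.e-04 -1.e+00] w 0.0706 f [-0.5 -0.  -0.2] 0.0
(0.568, -0.102, 0.27) [-56.32 -61.15  -3.87]
(0.568, -0.102, 0.105) [ 0.  -0.  16.5]
(0.568, -0.102, 0.27) [ -0.    0.  -16.5]
(0.575, -0.289, 0.27) [ -4.42 -18.18  -0.  ]
(0.575, -0.289, 0.103) [ 0.  -0.  16.7]
(0.575, -0.289, 0.27) [ -0.    0.  -16.7]
(0.508, -0.032, 0.27) [11.69 23.85  0.  ]
(0.508, -0.032, 0.083) [ 0.  -0.  18.7]
(0.508, -0.032, 0.27) [ -0.    0.  -18.7]
(0.495, -0.289, 0.27) [ -3.85 -25.44  -0.  ]
(0.495, -0.289, 0.081) [ 0.  -0.  18.9]
```

Request:
drive_tool(
  commands=[
    [[-5,-5.4,-2],0],
    [[-9,-9.8,-3.9],0],
    [[-13,-14.1,-3.9],0],
    [[-16.5,-17.9,-3.9],0],
    [[-20,-21.7,-3.9],0],
  ],
)

```text
time_s: 1.8
tcp_pos: [0.2917, 0.3548, 0.2707]
eef_rot: [0.101, 0.995, 0.001, 0.0]
ft_force: [0.5, 0.7, 0.6]
gripper_width: 0.0703
finger_force: 0.0
```

Request:
drive_tool(
  commands=[
    [[-4,-4.3,0],0],
    [[-8,-8.7,0],0],
    [[-12,-13,0],0],
    [[-16,-17.4,0],0],
    [[-20,-21.7,0],0],
  ],
)

```text
time_s: 2.42
tcp_pos: [0.4437, 0.1023, 0.2706]
eef_rot: [0.1, 0.995, 0.0, 0.0]
ft_force: [1.3, 0.9, -0.6]
gripper_width: 0.0704
finger_force: 0.0
```

Request:
drive_tool(
  commands=[
    [[-4,-4.3,0],0],
    [[-8,-8.7,0],0],
    [[-12,-13,0],0],
    [[-16.3,-17.7,0],0],
    [[-16.3,-17.7,0],0],
  ],
)

```text
time_s: 3.05
tcp_pos: [0.5676, -0.1068, 0.2695]
eef_rot: [0.104, 0.995, -0.002, -0.0]
ft_force: [-0.2, -0.1, 0.2]
gripper_width: 0.0699
finger_force: 0.0
```

```bash
python3 -c "
from h import *
plan((.568,-.102,.27))
print(telemetry.get_obs()['qpos'])
snap('top','top1.png')"
```

```text
t 3.05 tcp [ 0.5676 -0.1068  0.2695] yaw 78.11 tilt z [-0.0013 -0.0036 -1.    ] w 0.0699 f [-0.2 -0.1  0.2] 0.0
(0.568, -0.102, 0.27) [ 0.06  0.48 -0.05]
[-0.52058968  0.24455986  0.75259773  1.56680156 -0.16498178  1.39740805
  1.60901933]
```

Request:
drive_tool(
  commands=[
    [[0,0,4],0],
    [[0,0,8],0],
    [[0,0,8],0],
    [[0,0,8],0],
  ],
)

```text
time_s: 3.6
tcp_pos: [0.5678, -0.1013, 0.1921]
eef_rot: [0.1, 0.995, 0.0, 0.001]
ft_force: [-0.0, 0.1, 0.4]
gripper_width: 0.0698
finger_force: 0.0
```

```bash
python3 -c "
from h import *
plan((.568,-.102,.19),(.568,-.102,.105))
p,d=snap('top','top2.png'); W=cloud('top',d)
# finger / gripper cloud
for z0,z1 in [(.2,.23),(.25,.3),(.3,.4)]:
    m=(W[...,2]>z0)&(W[...,2]<z1)&(W[...,0]>.45)&(W[...,0]<.7)&(abs(W[...,1]+.1)<.12)
    print(z0,m.sum(), cv2.minAreaRect(W[m][:,:2].astype(np.float32)) if m.sum()>5 else '')
cv2.imwrite('pics/crop2.png',cv2.resize(p[120:320,250:500,::-1],(750,600)))
"
```

```text
t 3.6 tcp [ 0.5678 -0.1013  0.1921] yaw 78.5 tilt z [ 1.9e-03  6.0e-04 -1.0e+00] w 0.0698 f [-0.   0.1  0.4] 0.0
(0.568, -0.102, 0.19) [-0.03 -0.07  0.21]
(0.568, -0.102, 0.105) [ 0.01 -0.01  8.5 ]
0.2 0 
0.25 67 ((0.579047679901123, -0.04085410013794899), (0.012774542905390263, 0.023155223578214645), 81.34221649169922)
0.3 159 ((0.5803003907203674, -0.04053959250450134), (0.012369311414659023, 0.025240477174520493), 77.538330078125)
```

View pics/crop2.png

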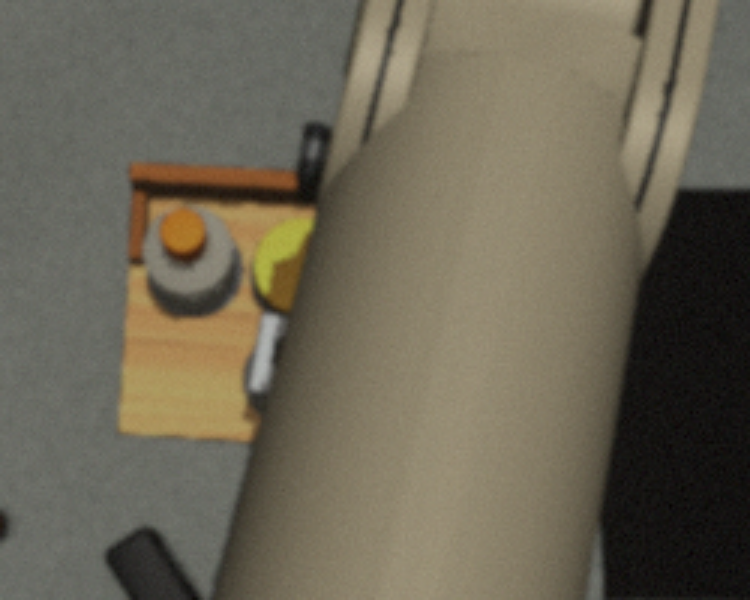

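The arm hides the can from above in this crop (columns 220–700); only the glue (190,260) and part of the tin show. I descend on the spray can.

Request:
drive_tool(
  commands=[
    [[0,0,4],0],
    [[0,0,7],0],
    [[0,0,8.6],0],
    [[0,0,8.6],0],
    [[0,0,8.6],0],
  ],
)

```text
time_s: 4.28
tcp_pos: [0.5681, -0.1021, 0.1058]
eef_rot: [0.101, 0.995, 0.0, 0.001]
ft_force: [-0.3, -0.7, -0.1]
gripper_width: 0.07
finger_force: 0.0
```

Request:
drive_tool(
  commands=[
    [[0,0,0],0],
    [[0,0,0],0],
    [[0,0,0],0],
    [[0,0,0],0],
  ],
  hand=3,
)

```text
time_s: 4.78
tcp_pos: [0.5678, -0.1021, 0.1053]
eef_rot: [0.101, 0.995, 0.0, 0.001]
ft_force: [0.1, -0.4, 5.8]
gripper_width: 0.0409
finger_force: 40.0
```

```bash
python3 -c "
from h import *
plan()
p,d=snap('side','side2.png'); cv2.imwrite('pics/cs2.png',cv2.resize(p[100:300,200:450,::-1],(750,600)))
"
```

```text
t 4.78 tcp [ 0.5678 -0.1021  0.1053] yaw 78.42 tilt z [ 1.7e-03  1.0e-04 -1.0e+00] w 0.0409 f [ 0.1 -0.4  5.8] 39.96492862701416
```

View pics/cs2.png

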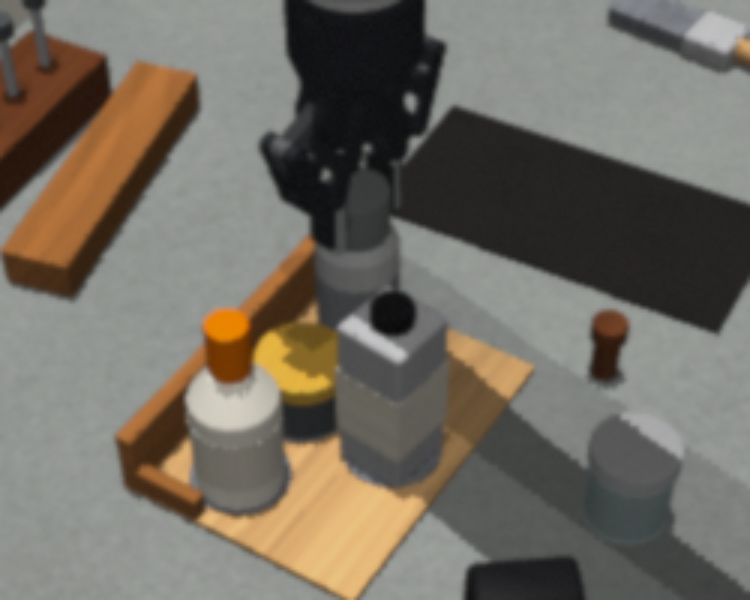

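The fingers hold the spray cap at (365,210) of the crop; the rest still stands in place. Now I lift and move it to the mat.

Request:
drive_tool(
  commands=[
    [[0,0,-2],0],
    [[0,0,-6],0],
    [[0,0,-11],0],
    [[0,0,-15],0],
    [[0,0,-15],0],
  ],
)

```text
time_s: 5.45
tcp_pos: [0.5684, -0.1025, 0.2583]
eef_rot: [0.101, 0.995, 0.0, 0.003]
ft_force: [0.3, 0.6, -4.1]
gripper_width: 0.0409
finger_force: 41.5
```

Request:
drive_tool(
  commands=[
    [[-1,-4,0],0],
    [[-2.2,-9,0],0],
    [[-3.4,-14,0],0],
    [[-4.4,-18.2,0],0],
    [[-4.4,-18.2,0],0],
  ],
)

```text
time_s: 6.08
tcp_pos: [0.5714, -0.2934, 0.2533]
eef_rot: [0.104, 0.995, -0.001, -0.001]
ft_force: [-0.6, -0.1, -2.9]
gripper_width: 0.0407
finger_force: 41.8
```

Request:
drive_tool(
  commands=[
    [[0,0,3],0],
    [[0,0,8],0],
    [[0,0,12],0],
    [[0,0,13.5],0],
    [[0,0,13.5],0],
  ],
)

```text
time_s: 6.7
tcp_pos: [0.5736, -0.2884, 0.119]
eef_rot: [0.101, 0.995, 0.0, -0.001]
ft_force: [-0.3, 0.3, -2.0]
gripper_width: 0.0407
finger_force: 41.8
```

```bash
python3 -c "
from h import *
plan((.575,-.289,.1025))"
```

```text
t 6.7 tcp [ 0.5736 -0.2884  0.119 ] yaw 78.46 tilt z [-1.3e-03  6.0e-04 -1.0e+00] w 0.0407 f [-0.3  0.3 -2. ] 41.77629053592682
(0.575, -0.289, 0.1025) [-0.15 -0.03  1.65]
```

Request:
drive_tool(
  commands=[
    [[0,0,1],0],
    [[0,0,1.65],0],
    [[0,0,1.65],0],
    [[0,0,1.65],0],
  ],
)

```text
time_s: 7.2
tcp_pos: [0.5739, -0.2891, 0.1031]
eef_rot: [0.101, 0.995, 0.0, 0.0]
ft_force: [-0.1, -0.8, -3.8]
gripper_width: 0.0407
finger_force: 42.0
```

Request:
drive_tool(
  commands=[
    [[0,0,0],0],
    [[0,0,0],0],
    [[0,0,0],0],
  ],
  hand=6.5,
)

```text
time_s: 7.58
tcp_pos: [0.5739, -0.2891, 0.103]
eef_rot: [0.101, 0.995, -0.0, 0.0]
ft_force: [-0.3, 0.2, -0.5]
gripper_width: 0.0651
finger_force: 0.0
```

Request:
drive_tool(
  commands=[
    [[0,0,-3],0],
    [[0,0,-7],0],
    [[0,0,-12],0],
    [[0,0,-16.5],0],
    [[0,0,-16.5],0],
  ],
)

```text
time_s: 8.2
tcp_pos: [0.5749, -0.2902, 0.2717]
eef_rot: [0.101, 0.995, -0.001, 0.003]
ft_force: [0.1, 0.1, -0.5]
gripper_width: 0.0649
finger_force: 0.0
```

```bash
python3 -c "
from h import *
plan((.508,-.032,.27),(.508,-.032,.083))
"
```

```text
t 8.2 tcp [ 0.5749 -0.2902  0.2717] yaw 78.42 tilt z [ 0.0058 -0.0022 -1.    ] w 0.0649 f [ 0.1  0.1 -0.5] 0.0
(0.508, -0.032, 0.27) [11.74 23.95  0.07]
(0.508, -0.032, 0.083) [ 0.11  0.02 18.7 ]
```

Request:
drive_tool(
  commands=[
    [[2.4,5,0],0],
    [[4.8,10,0],0],
    [[7.2,15,0],0],
    [[9.6,20,0],0],
    [[11.6,23.9,0],0],
  ],
)

```text
time_s: 8.82
tcp_pos: [0.507, -0.029, 0.267]
eef_rot: [0.1, 0.995, 0.0, -0.0]
ft_force: [0.5, -0.1, -0.8]
gripper_width: 0.0649
finger_force: 0.0
```

Request:
drive_tool(
  commands=[
    [[0,0,3],0],
    [[0,0,8],0],
    [[0,0,12],0],
    [[0,0,12],0],
    [[0,0,12],0],
  ],
)

```text
time_s: 9.45
tcp_pos: [0.5086, -0.0317, 0.149]
eef_rot: [0.101, 0.995, 0.0, 0.001]
ft_force: [-0.0, -0.5, 0.8]
gripper_width: 0.0647
finger_force: 0.0
```

```bash
python3 -c "
from h import *
plan((.508,-.032,.083))
"
```

```text
t 9.45 tcp [ 0.5086 -0.0317  0.149 ] yaw 78.42 tilt z [ 0.0011  0.     -1.    ] w 0.0647 f [-0.  -0.5  0.8] 0.0
(0.508, -0.032, 0.083) [ 0.06 -0.04  6.6 ]
```

Request:
drive_tool(
  commands=[
    [[0,0,2],0],
    [[0,0,4.5],0],
    [[0,0,6.5],0],
    [[0,0,6.5],0],
    [[0,0,6.5],0],
  ],
)

```text
time_s: 10.07
tcp_pos: [0.5092, -0.0316, 0.0845]
eef_rot: [0.101, 0.995, 0.0, 0.001]
ft_force: [-0.1, -0.4, 1.2]
gripper_width: 0.0652
finger_force: 0.0
```

Request:
drive_tool(
  commands=[
    [[0,0,0],0],
    [[0,0,0],0],
    [[0,0,0],0],
    [[0,0,0],0],
  ],
  hand=3,
)

```text
time_s: 10.58
tcp_pos: [0.5089, -0.0317, 0.0841]
eef_rot: [0.101, 0.995, 0.0, 0.001]
ft_force: [-1.0, -0.1, 6.5]
gripper_width: 0.0452
finger_force: 40.2
```

Request:
drive_tool(
  commands=[
    [[0,0,-2],0],
    [[0,0,-6],0],
    [[0,0,-11],0],
    [[0,0,-15],0],
    [[0,0,-17],0],
  ],
)

```text
time_s: 11.2
tcp_pos: [0.5085, -0.0318, 0.2552]
eef_rot: [0.101, 0.995, 0.001, 0.001]
ft_force: [0.3, -0.2, -5.1]
gripper_width: 0.0452
finger_force: 43.1
```

```bash
python3 -c "
from h import *
plan((.493,-.289,.252),(.493,-.289,.081))
"
```

```text
t 11.2 tcp [ 0.5085 -0.0318  0.2552] yaw 78.42 tilt z [ 0.0026  0.0011 -1.    ] w 0.0452 f [ 0.3 -0.2 -5.1] 43.07830810546875
(0.493, -0.289, 0.252) [ -3.65 -25.51   0.29]
(0.493, -0.289, 0.081) [ 0.04 -0.03 17.1 ]
```

Request:
drive_tool(
  commands=[
    [[-0.8,-5.5,0],0],
    [[-1.6,-11,0],0],
    [[-2.4,-16.5,0],0],
    [[-3.1,-21.8,0],0],
    [[-3.7,-25.5,0],0],
  ],
)

```text
time_s: 11.82
tcp_pos: [0.4921, -0.2913, 0.253]
eef_rot: [0.102, 0.995, -0.0, -0.0]
ft_force: [0.3, 0.8, -4.3]
gripper_width: 0.0455
finger_force: 43.5
```

Request:
drive_tool(
  commands=[
    [[0,0,3],0],
    [[0,0,8],0],
    [[0,0,12],0],
    [[0,0,15],0],
    [[0,0,15],0],
  ],
)

```text
time_s: 12.45
tcp_pos: [0.4918, -0.2879, 0.1011]
eef_rot: [0.101, 0.995, 0.001, -0.002]
ft_force: [0.3, 0.0, -3.7]
gripper_width: 0.0453
finger_force: 43.5
```

```bash
python3 -c "
from h import *
plan((.493,-.289,.0815))
"
```

```text
t 12.45 tcp [ 0.4918 -0.2879  0.1011] yaw 78.44 tilt z [-0.0041  0.0015 -1.    ] w 0.0453 f [ 0.3  0.  -3.7] 43.48644018173218
(0.493, -0.289, 0.0815) [-0.15 -0.08  1.96]
```

Request:
drive_tool(
  commands=[
    [[0,0,1],0],
    [[0,0,1.6],0],
    [[0,0,1.9],0],
    [[0,0,1.9],0],
  ],
)

```text
time_s: 12.95
tcp_pos: [0.4932, -0.2888, 0.0839]
eef_rot: [0.101, 0.995, 0.0, 0.0]
ft_force: [0.9, -0.7, -4.1]
gripper_width: 0.0453
finger_force: 43.5
```

Request:
drive_tool(
  commands=[
    [[0,0,0],0],
    [[0,0,0],0],
    [[0,0,0],0],
  ],
  hand=6.5,
)

```text
time_s: 13.32
tcp_pos: [0.4934, -0.289, 0.0841]
eef_rot: [0.101, 0.995, -0.0, 0.0]
ft_force: [-0.1, 0.2, -1.2]
gripper_width: 0.0652
finger_force: 0.0
```

Request:
drive_tool(
  commands=[
    [[0,0,-3],0],
    [[0,0,-7],0],
    [[0,0,-12],0],
    [[0,0,-16.5],0],
    [[0,0,-16.5],0],
  ],
)

```text
time_s: 13.95
tcp_pos: [0.4944, -0.29, 0.2522]
eef_rot: [0.101, 0.995, -0.0, 0.003]
ft_force: [-0.4, 0.4, -0.4]
gripper_width: 0.0649
finger_force: 0.0
```

```bash
python3 -c "
from h import *
plan((.5785,.0288,.25),(.5785,.0288,.103),(.5785,.0288,.25),(.415,-.288,.25))
"
```

```text
t 13.95 tcp [ 0.4944 -0.29    0.2522] yaw 78.43 tilt z [ 0.0056 -0.0015 -1.    ] w 0.0649 f [-0.4  0.4 -0.4] 0.0
(0.5785, 0.0288, 0.25) [-1.84 32.92  0.22]
(0.5785, 0.0288, 0.103) [9.00e-02 1.00e-02 1.47e+01]
(0.5785, 0.0288, 0.25) [-9.00e-02 -1.00e-02 -1.47e+01]
(0.415, -0.288, 0.25) [  9.66 -34.32  -0.04]
```

Request:
drive_tool(
  commands=[
    [[-0.3,5.5,0],0],
    [[-0.7,11,0],0],
    [[-1,16.5,0],0],
    [[-1.3,22,0],0],
    [[-1.6,27,0],0],
  ],
)

```text
time_s: 14.58
tcp_pos: [0.5629, -0.0253, 0.2481]
eef_rot: [0.1, 0.995, 0.0, -0.0]
ft_force: [-0.4, -0.2, 0.5]
gripper_width: 0.0652
finger_force: 0.0
```

Request:
drive_tool(
  commands=[
    [[-0.3,4.5,0],0],
    [[-0.4,5.9,0],0],
    [[-0.4,5.9,4],0],
    [[-0.4,5.9,9],0],
    [[-0.4,5.9,9],0],
  ],
  hand=6,
)

```text
time_s: 15.2
tcp_pos: [0.5762, 0.0285, 0.1556]
eef_rot: [0.101, 0.995, -0.001, -0.003]
ft_force: [1.9, -0.2, 0.8]
gripper_width: 0.0602
finger_force: 0.0
```

Request:
drive_tool(
  commands=[
    [[0,0,0],0],
    [[0,0,0],0],
  ],
)

```text
time_s: 15.45
tcp_pos: [0.5799, 0.0293, 0.1609]
eef_rot: [0.101, 0.995, 0.001, 0.001]
ft_force: [-0.4, 0.1, -0.3]
gripper_width: 0.0601
finger_force: 0.0
```

```bash
python3 -c "
from h import *
plan((.5785,.0288,.103))
"
```

```text
t 15.45 tcp [0.5799 0.0293 0.1609] yaw 78.42 tilt z [ 2.9e-03  8.0e-04 -1.0e+00] w 0.0601 f [-0.4  0.1 -0.3] 0.0
(0.5785, 0.0288, 0.103) [ 0.14 -0.08  5.79]
```

Request:
drive_tool(
  commands=[
    [[0,0,2],0],
    [[0,0,4],0],
    [[0,0,5.7],0],
    [[0,0,5.7],0],
    [[0,0,5.7],0],
  ],
)

```text
time_s: 16.08
tcp_pos: [0.579, 0.0293, 0.102]
eef_rot: [0.101, 0.995, -0.0, 0.0]
ft_force: [-0.0, -0.3, 0.3]
gripper_width: 0.0601
finger_force: 0.0
```

Request:
drive_tool(
  commands=[
    [[0,0,0],0],
    [[0,0,0],0],
    [[0,0,0],0],
    [[0,0,0],0],
    [[0,0,0],0],
  ],
  hand=1.5,
)

```text
time_s: 16.7
tcp_pos: [0.5791, 0.0293, 0.1023]
eef_rot: [0.101, 0.995, 0.0, 0.0]
ft_force: [-0.7, -0.7, 5.4]
gripper_width: 0.0251
finger_force: 39.5
```

Request:
drive_tool(
  commands=[
    [[0,0,-2],0],
    [[0,0,-6],0],
    [[0,0,-11],0],
    [[0,0,-15],0],
    [[0,0,-15],0],
  ],
)

```text
time_s: 17.32
tcp_pos: [0.5801, 0.0293, 0.2557]
eef_rot: [0.101, 0.995, 0.001, 0.003]
ft_force: [-0.1, 0.0, -2.5]
gripper_width: 0.025
finger_force: 39.7
```

```bash
python3 -c "
from h import *
plan((.413,-.288,.252),(.413,-.288,.101))
"
```

```text
t 17.32 tcp [0.5801 0.0293 0.2557] yaw 78.42 tilt z [ 0.0054  0.0017 -1.    ] w 0.025 f [-0.1  0.  -2.5] 39.74678814411163
(0.413, -0.288, 0.252) [ 10.   -34.44   0.22]
(0.413, -0.288, 0.101) [ 0.07 -0.04 15.1 ]
```

Request:
drive_tool(
  commands=[
    [[1.6,-5.5,0],0],
    [[3.2,-11,0],0],
    [[4.8,-16.5,0],0],
    [[6.4,-22,0],0],
    [[7.8,-27,0],0],
  ],
)

```text
time_s: 17.95
tcp_pos: [0.4464, -0.2209, 0.2513]
eef_rot: [0.101, 0.995, 0.001, -0.0]
ft_force: [0.5, 0.3, -1.0]
gripper_width: 0.0246
finger_force: 39.7
```

Request:
drive_tool(
  commands=[
    [[1.2,-4.5,0],0],
    [[2.1,-7.4,0],0],
    [[2.1,-7.4,3],0],
    [[2.1,-7.4,8],0],
    [[2.1,-7.4,10],0],
  ],
)

```text
time_s: 18.58
tcp_pos: [0.4109, -0.2867, 0.1488]
eef_rot: [0.101, 0.995, 0.001, -0.002]
ft_force: [0.1, 0.4, -1.4]
gripper_width: 0.0248
finger_force: 39.8
```

Request:
drive_tool(
  commands=[
    [[0,0,1.5],0],
    [[0,0,3],0],
    [[0,0,3],0],
  ],
)

```text
time_s: 18.95
tcp_pos: [0.4124, -0.2875, 0.1211]
eef_rot: [0.101, 0.995, 0.0, -0.001]
ft_force: [-0.2, -0.3, -1.8]
gripper_width: 0.025
finger_force: 39.8
```

```bash
python3 -c "
from h import *
plan((.413,-.288,.0997))
"
```

```text
t 18.95 tcp [ 0.4124 -0.2875  0.1211] yaw 78.43 tilt z [-1.3e-03  4.0e-04 -1.0e+00] w 0.025 f [-0.2 -0.3 -1.8] 39.80262100696564
(0.413, -0.288, 0.0997) [-0.08 -0.04  2.14]
```

Request:
drive_tool(
  commands=[
    [[0,0,1],0],
    [[0,0,1.8],0],
    [[0,0,2.15],0],
    [[0,0,2.15],0],
  ],
)

```text
time_s: 19.45
tcp_pos: [0.4127, -0.2877, 0.1001]
eef_rot: [0.101, 0.995, 0.0, -0.0]
ft_force: [0.3, -0.2, -1.3]
gripper_width: 0.0253
finger_force: 39.9
```

Request:
drive_tool(
  commands=[
    [[0,0,0],0],
    [[0,0,0],0],
    [[0,0,0],0],
  ],
  hand=5.5,
)

```text
time_s: 19.82
tcp_pos: [0.4129, -0.2878, 0.1005]
eef_rot: [0.101, 0.995, 0.0, 0.0]
ft_force: [0.3, 0.3, -1.1]
gripper_width: 0.0552
finger_force: 0.0
```

Request:
drive_tool(
  commands=[
    [[0,0,-3],0],
    [[0,0,-7],0],
    [[0,0,-11],0],
    [[0,0,-15],0],
    [[0,0,-15],0],
  ],
)

```text
time_s: 20.45
tcp_pos: [0.414, -0.2885, 0.2528]
eef_rot: [0.101, 0.995, 0.0, 0.002]
ft_force: [0.2, 0.6, -0.9]
gripper_width: 0.0547
finger_force: 0.0
```

```bash
python3 - <<'E'
from h import *
from m import top_fit
plan((.5725,-.039,.25),(.5725,-.039,.022))
Ws,ds=snap('side'); Ws=cloud('side',ds)
p,d=snap('side','side3.png'); W=cloud('side',d)
for t,c,z0,z1 in [('glue',(.413,-.288),.12,.15),('spray',(.574,-.289),.12,.15),('can',(.493,-.289),.104,.118),('wax',(.5725,-.04),.045,.056)]:
    P,xy,c2,s=top_fit(W,c,z0,z1); print(t,len(P),c2,s)
cv2.imwrite('pics/cs3.png',cv2.resize(p[70:320,230:560,::-1],(790,600)))
E
```

```text
t 20.45 tcp [ 0.414  -0.2885  0.2528] yaw 78.44 tilt z [ 5.e-03 -4.e-04 -1.e+00] w 0.0547 f [ 0.2  0.6 -0.9] 0.0
(0.5725, -0.039, 0.25) [-10.53  27.62   0.35]
(0.5725, -0.039, 0.022) [ 1.10e-01 -1.00e-02  2.28e+01]
glue 151 [ 0.41174793 -0.28679755] [0.02396989 0.02590019]
spray 294 [ 0.57336146 -0.28765005] [0.03934157 0.0400885 ]
can 318 [ 0.49155474 -0.28482288] [0.04997578 0.04514104]
wax 647 [ 0.571568   -0.03761938] [0.05603021 0.05592856]
```

View pics/cs3.png

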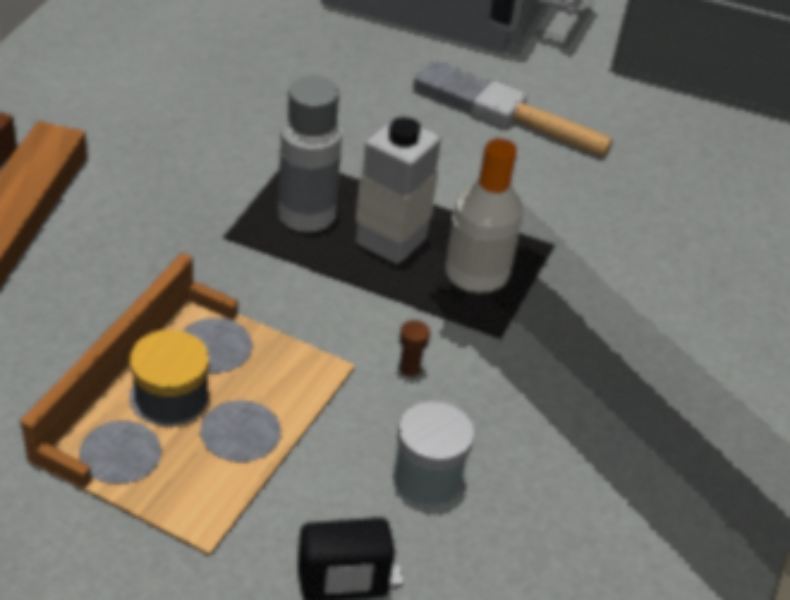

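All three stand upright on the mat (310,160), (400,190), (485,220); the tin is free at (170,375). Next: the tin.

Request:
drive_tool(
  commands=[
    [[-1.8,5,0],0],
    [[-3.8,10,0],0],
    [[-5.8,15,0],0],
    [[-7.8,20,0],0],
    [[-9.4,24,0],0],
  ],
  hand=8.5,
)

```text
time_s: 21.18
tcp_pos: [0.5533, -0.0692, 0.2485]
eef_rot: [0.1, 0.995, -0.0, -0.001]
ft_force: [0.0, -0.4, 1.1]
gripper_width: 0.085
finger_force: 0.0
```

Request:
drive_tool(
  commands=[
    [[-1.3,3.5,0],0],
    [[-1.3,3.5,4],0],
    [[-1.3,3.5,9],0],
    [[-1.3,3.5,14],0],
    [[-1.3,3.5,15],0],
  ],
)

```text
time_s: 21.8
tcp_pos: [0.5699, -0.04, 0.0964]
eef_rot: [0.101, 0.995, -0.001, -0.003]
ft_force: [-0.3, 0.9, 1.1]
gripper_width: 0.085
finger_force: 0.0
```

Request:
drive_tool(
  commands=[
    [[0,0,0],0],
    [[0,0,0],0],
    [[0,0,0],0],
  ],
)

```text
time_s: 22.18
tcp_pos: [0.5736, -0.0397, 0.1017]
eef_rot: [0.101, 0.995, 0.0, 0.001]
ft_force: [0.0, 0.2, -0.7]
gripper_width: 0.0849
finger_force: 0.0
```

```bash
python3 -c "
from h import *
plan((.573,-.0392,.022))
"
```

```text
t 22.18 tcp [ 0.5736 -0.0397  0.1017] yaw 78.44 tilt z [ 2.3e-03  6.0e-04 -1.0e+00] w 0.0849 f [ 0.   0.2 -0.7] 0.0
(0.573, -0.0392, 0.022) [0.09 0.03 7.97]
```

Request:
drive_tool(
  commands=[
    [[0,0,3],0],
    [[0,0,6],0],
    [[0,0,8.5],0],
    [[0,0,8.5],0],
    [[0,0,8.5],0],
  ],
)

```text
time_s: 22.8
tcp_pos: [0.5736, -0.0398, 0.0167]
eef_rot: [0.101, 0.995, 0.0, 0.001]
ft_force: [0.0, 0.9, -0.0]
gripper_width: 0.0853
finger_force: 0.0
```

Request:
drive_tool(
  commands=[
    [[0,0,0],0],
    [[0,0,0],0],
    [[0,0,0],0],
    [[0,0,0],0],
  ],
  hand=5,
)

```text
time_s: 23.3
tcp_pos: [0.5734, -0.0396, 0.0166]
eef_rot: [0.101, 0.995, 0.0, 0.001]
ft_force: [-2.4, -0.3, 8.5]
gripper_width: 0.0591
finger_force: 41.1
```

Request:
drive_tool(
  commands=[
    [[0,0,-1.5],0],
    [[0,0,-4],0],
    [[0,0,-8],0],
    [[0,0,-12],0],
    [[0,0,-12],0],
  ],
)

```text
time_s: 23.92
tcp_pos: [0.5746, -0.0401, 0.139]
eef_rot: [0.101, 0.995, 0.001, 0.003]
ft_force: [0.1, -0.1, -2.1]
gripper_width: 0.0586
finger_force: 43.4
```

```bash
python3 -c "
from h import *
plan((.522,.320,.137),(.522,.320,.018))
W=cloud('side',snap('side')[1])
m=(abs(W[...,0]-.573)<.05)&(abs(W[...,1]+.04)<.06)&(W[...,2]>.05)&(W[...,2]<.2)
p,d=snap('side','side4.png'); cv2.imwrite('pics/cs4.png',cv2.resize(p[120:320,200:450,::-1],(750,600)))
"
```

```text
t 23.93 tcp [ 0.5746 -0.0401  0.139 ] yaw 78.41 tilt z [ 0.0057  0.0012 -1.    ] w 0.0586 f [ 0.1 -0.1 -2.1] 43.419291973114014
(0.522, 0.32, 0.137) [12.38 34.22  0.21]
(0.522, 0.32, 0.018) [ 0.06 -0.03 11.9 ]
```

View pics/cs4.png

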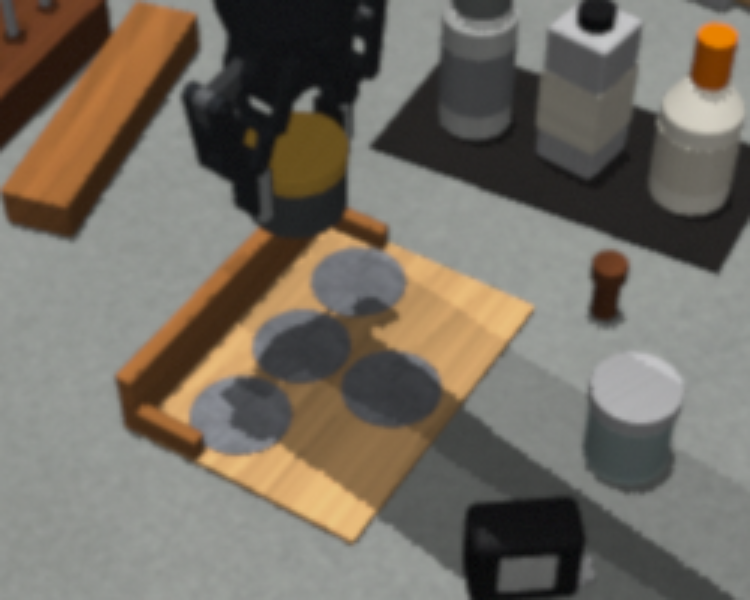

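The tin hangs level between the fingers (300,170) and its pad is empty. Moving to the disc.

Request:
drive_tool(
  commands=[
    [[2,5.5,0],0],
    [[4,11,0],0],
    [[6,16.5,0],0],
    [[7.9,22,0],0],
    [[9.6,27,0],0],
  ],
)

```text
time_s: 24.65
tcp_pos: [0.5314, 0.246, 0.1341]
eef_rot: [0.1, 0.995, -0.001, -0.001]
ft_force: [0.9, -0.2, -1.1]
gripper_width: 0.0586
finger_force: 43.5
```

Request:
drive_tool(
  commands=[
    [[1.5,4,0],0],
    [[2.6,7.2,0],0],
    [[2.6,7.2,3],0],
    [[2.6,7.2,7],0],
    [[2.6,7.2,9],0],
  ],
)

```text
time_s: 25.28
tcp_pos: [0.5201, 0.3187, 0.0422]
eef_rot: [0.101, 0.995, -0.002, -0.002]
ft_force: [-0.1, -0.7, -0.7]
gripper_width: 0.059
finger_force: 43.5
```

Request:
drive_tool(
  commands=[
    [[0,0,0],0],
    [[0,0,0],0],
    [[0,0,0],0],
  ],
)

```text
time_s: 25.65
tcp_pos: [0.5225, 0.3202, 0.0467]
eef_rot: [0.101, 0.995, 0.001, 0.001]
ft_force: [0.4, 0.9, -2.0]
gripper_width: 0.0586
finger_force: 43.5
```

```bash
python3 -c "
from h import *
plan((.522,.320,.0185))
"
```

```text
t 25.65 tcp [0.5225 0.3202 0.0467] yaw 78.43 tilt z [ 0.0015  0.0016 -1.    ] w 0.0586 f [ 0.4  0.9 -2. ] 43.47639441490173
(0.522, 0.32, 0.0185) [ 0.05 -0.04  2.82]
```

Request:
drive_tool(
  commands=[
    [[0,0,1],0],
    [[0,0,2],0],
    [[0,0,2.75],0],
    [[0,0,2.75],0],
    [[0,0,2.75],0],
  ],
)

```text
time_s: 26.28
tcp_pos: [0.5217, 0.3196, 0.0174]
eef_rot: [0.101, 0.995, -0.0, -0.0]
ft_force: [-0.1, 0.2, -0.4]
gripper_width: 0.0585
finger_force: 44.7
```

Request:
drive_tool(
  commands=[
    [[0,0,0],0],
    [[0,0,0],0],
    [[0,0,0],0],
  ],
  hand=8.5,
)

```text
time_s: 26.65
tcp_pos: [0.5218, 0.3198, 0.0178]
eef_rot: [0.101, 0.995, 0.0, 0.0]
ft_force: [-0.6, -0.6, -0.5]
gripper_width: 0.085
finger_force: 0.0
```

Request:
drive_tool(
  commands=[
    [[0,0,-3],0],
    [[0,0,-8],0],
    [[0,0,-13],0],
    [[0,0,-18],0],
    [[0,0,-23],0],
  ],
)

```text
time_s: 27.28
tcp_pos: [0.5216, 0.3196, 0.2496]
eef_rot: [0.101, 0.995, 0.0, 0.0]
ft_force: [0.7, 0.4, -0.2]
gripper_width: 0.0849
finger_force: 0.0
```

Request:
drive_tool(
  commands=[
    [[0,-4,0],0],
    [[0,-9,0],0],
    [[0,-14,0],0],
    [[0,-19,0],0],
    [[0,-24,0],0],
  ],
  hand=5.5,
)

```text
time_s: 27.9
tcp_pos: [0.4732, 0.083, 0.2477]
eef_rot: [0.101, 0.995, 0.0, 0.0]
ft_force: [1.5, 0.1, 0.4]
gripper_width: 0.0546
finger_force: 0.0
```

```bash
python3 - <<'E'
from h import *
from m import top_fit
plan((.4128,-.2878,.25))
for n in ['top','side']:
    W=cloud(n,snap(n)[1])
    P,xy,c,s=top_fit(W,(.522,.32),.046,.06); print('wax',n,len(P),c,s,np.median(P[:,2]),P[:,2].std())
E
```

```text
t 27.9 tcp [0.4732 0.083  0.2477] yaw 78.43 tilt z [ 1.e-04  7.e-04 -1.e+00] w 0.0546 f [1.5 0.1 0.4] 0.0
(0.4128, -0.2878, 0.25) [ -1.52 -37.53  -0.25]
wax top 96 [0.5166354  0.34155887] [0.03754842 0.01308981] 0.05217018729834233 0.0015840749991148796
wax side 1357 [0.519125   0.32124946] [0.05645502 0.0557971 ] 0.05129444870920519 0.0014031465844003698
```

Request:
drive_tool(
  commands=[
    [[-0.2,-5.5,0],0],
    [[-0.5,-11,0],0],
    [[-0.7,-16.5,0],0],
    [[-1,-22,0],0],
    [[-1.2,-27,0],0],
  ],
)

```text
time_s: 28.62
tcp_pos: [0.4308, -0.1842, 0.2478]
eef_rot: [0.101, 0.995, 0.001, 0.0]
ft_force: [1.1, 0.6, 0.7]
gripper_width: 0.0549
finger_force: 0.0
```

Request:
drive_tool(
  commands=[
    [[-0.2,-5,0],0],
    [[-0.3,-9,0],0],
    [[-0.3,-10.5,0],0],
    [[-0.3,-10.5,4],0],
    [[-0.3,-10.5,8.5],0],
  ],
)

```text
time_s: 29.25
tcp_pos: [0.3914, -0.2699, 0.1756]
eef_rot: [0.101, 0.995, -0.005, 0.011]
ft_force: [-0.4, 0.3, 0.4]
gripper_width: 0.0549
finger_force: 0.0
```

Request:
drive_tool(
  commands=[
    [[0,0,0],0],
    [[0,0,0],0],
    [[0,0,0],0],
  ],
)

```text
time_s: 29.62
tcp_pos: [0.3924, -0.2711, 0.1777]
eef_rot: [0.101, 0.995, -0.006, 0.011]
ft_force: [0.1, -0.4, 0.7]
gripper_width: 0.055
finger_force: 0.0
```

```bash
python3 - <<'E'
from h import *
from m import top_fit
plan((.4129,-.2878,.1003))
for n in ['top']:
    p,d=snap(n,'top5.png');W=cloud(n,d)
    P,xy,c,s=top_fit(W,(.522,.32),.046,.06); print('wax',n,len(P),c,s,np.median(P[:,2]),P[:,2].std())
E
```

```text
t 29.62 tcp [ 0.3924 -0.2711  0.1777] yaw 78.41 tilt z [ 0.0215 -0.0142 -0.9997] w 0.055 f [ 0.1 -0.4  0.7] 0.0
(0.4129, -0.2878, 0.1003) [-2.16 -1.15  7.8 ]
wax top 834 [0.52155924 0.31872562] [0.05526984 0.05656433] 0.05223117562724 0.0018983392988630417
```

```bash
python3 - <<'E'
from h import *
o=telemetry.get_obs();print(np.round(o['qpos'],3),np.round(o['joint_torque'],1),np.round(o['joint_vel'],3))
E
```

```text
[-1.075 -0.499  1.338  1.978  0.513  1.299  1.464] [  0.1  21.4 -17.5 -34.2   0.1  -0.1   0. ] [-0.002 -0.002  0.003  0.011  0.003 -0.003 -0.003]
```

Request:
drive_tool(
  commands=[
    [[0,0,-3],0],
    [[0,0,-6],0],
    [[-3,-2,-8.5],0],
    [[-7,-6,-8.5],0],
    [[-10,-10,-8.5],0],
  ],
)

```text
time_s: 30.3
tcp_pos: [0.4124, -0.337, 0.2822]
eef_rot: [0.101, 0.994, -0.019, 0.031]
ft_force: [0.2, 0.5, -0.6]
gripper_width: 0.0551
finger_force: 0.0
```

```bash
cat > q.py <<'E'
from h import *
plan(); o=telemetry.get_obs();print(np.round(o['qpos'],3))
E
python3 q.py
```

```text
t 30.3 tcp [ 0.4124 -0.337   0.2822] yaw 78.34 tilt z [ 0.0576 -0.0441 -0.9974] w 0.0551 f [ 0.2  0.5 -0.6] 0.0
[-1.082 -0.499  1.339  1.734  0.517  1.471  1.575]
```

```bash
cat > kin.py <<'E'
import numpy as np
from scipy.optimize import least_squares
from scipy.spatial.transform import Rotation as R
D=[([-1.371,.332,-.065,1.46,.022,1.35,-.088],[.138,.61,.231],[1.11178287e-01,9.93800216e-01,-7.19e-04,-3.97e-05]),
([-.52059,.24456,.75260,1.56680,-.16498,1.39741,1.60902],[.5676,-.1068,.2695],[.104,.995,-.002,0]),
([-1.075,-.499,1.338,1.978,.513,1.299,1.464],[.3924,-.2711,.1777],[.101,.995,-.006,.011]),
([-1.082,-.499,1.339,1.734,.517,1.471,1.575],[.4124,-.337,.2822],[.101,.994,-.019,.031])]
def fk(q,k):
    s=k['s']; L=k['L']; q=np.array(q)*s
    rot=lambda a,t:R.from_rotvec(np.array(a)*t).as_matrix()
    Z=[0,0,1];Y=[0,1,0]
    M=rot(Z,q[0]+L[6]); p=np.array([0,0,L[0]])
    M=M@rot(Y,q[1]); M=M@rot(Z,q[2]); p=p+M@[L[4],0,L[1]]
    M=M@rot(Y,q[3]); M=M@rot(Z,q[4]); p=p+M@[L[5],0,L[2]]
    M=M@rot(Y,q[5]); M=M@rot(Z,q[6]+L[7]); p=p+M@[0,0,L[3]]
    return p,M
def res(L,s):
    r=[]
    for q,p,e in D:
        P,M=fk(q,{'s':s,'L':L}); r+=list((P-p)*10)+list((R.from_matrix(M).inv()*R.from_quat(e)).as_rotvec())
    return np.array(r)
if __name__=='__main__':
    import itertools
    best=[]
    for sg in itertools.product([1,-1],repeat=4):
        s=np.array([sg[0],1,sg[1],1,sg[2],1,sg[3]])
        for o in (0,1.57,3.14,-1.57):
          for o7 in (0,1.57,3.14,-1.57):
            f=least_squares(res,[.34,.4,.4,.25,0,0,o,o7],args=(s,)); best.append((f.cost,s.tolist(),f.x.round(4).tolist()))
    best.sort(key=lambda b:b[0])
    for b in best[:4]: print(b)
E
python3 kin.py
```

```text
(np.float64(0.018542693945407123), [-1, 1, -1, 1, -1, 1, -1], [0.6402, 0.4293, 0.5132, 0.7596, -0.0202, -0.0506, -0.0677, 1.5041])
(np.float64(0.01854269394540717), [-1, 1, -1, 1, -1, 1, -1], [0.6402, 0.4293, 0.5132, 0.7596, -0.0202, -0.0506, -0.0677, 1.5041])
(np.float64(0.018542693945407227), [-1, 1, -1, 1, -1, 1, -1], [0.6402, 0.4293, 0.5132, 0.7596, -0.0202, -0.0506, -0.0677, 1.5041])
(np.float64(0.01854269394540723), [-1, 1, -1, 1, -1, 1, -1], [0.6402, 0.4293, 0.5132, 0.7596, -0.0202, -0.0506, -0.0677, 1.5041])
```

Request:
drive_tool(
  commands=[
    [[0,3,0],0],
    [[0,7,0],0],
    [[0,12,0],0],
    [[0,16,0],0],
    [[0,16,0],0],
  ],
)

```text
time_s: 30.92
tcp_pos: [0.4443, -0.1774, 0.2759]
eef_rot: [0.099, 0.994, -0.02, 0.029]
ft_force: [0.4, -0.5, 0.8]
gripper_width: 0.0552
finger_force: 0.0
```

```bash
cat > q.py <<'E'
from h import *
import json
plan(); o=telemetry.get_obs();print(np.round(o['qpos'],3))
open('log.jsonl','a').write(json.dumps([list(map(float,o[k])) for k in('qpos','tcp_pos','eef_rot')])+'\n')
E
python3 q.py
```

```text
t 30.93 tcp [ 0.4443 -0.1774  0.2759] yaw 78.54 tilt z [ 0.0546 -0.0448 -0.9975] w 0.0552 f [ 0.4 -0.5  0.8] 0.0
[-1.074 -0.389  1.099  1.857  0.394  1.422  1.324]
```

Request:
drive_tool(
  commands=[
    [[-2,3,0],0],
    [[-4,6,0],0],
    [[-6,6,0],0],
    [[-8,6,0],0],
    [[-8,6,0],0],
  ],
)

```text
time_s: 31.55
tcp_pos: [0.5356, -0.138, 0.2788]
eef_rot: [0.102, 0.994, -0.022, 0.029]
ft_force: [-1.5, -0.6, -0.2]
gripper_width: 0.0548
finger_force: 0.0
```

```bash
python3 q.py
```

```text
t 31.55 tcp [ 0.5356 -0.138   0.2788] yaw 78.27 tilt z [ 0.0534 -0.049  -0.9974] w 0.0548 f [-1.5 -0.6 -0.2] 0.0
[-0.982  0.21   1.302  1.683 -0.177  1.339  1.709]
```

```bash
cat > kin2.py <<'E'
import numpy as np, json, itertools
from scipy.optimize import least_squares
from scipy.spatial.transform import Rotation as R
import kin
D=[(np.array(q),np.array(p),R.from_quat(e)) for q,p,e in kin.D]+[(np.array(q),np.array(p),R.from_quat(e)) for q,p,e in map(json.loads,open('log.jsonl'))]
Z=np.array([0,0,1.]);Y=np.array([0,1.,0])
rot=lambda a,t:R.from_rotvec(a*t).as_matrix()
AX=[Z,Y,Z,Y,Z,Y,Z]
def fk(q,s,L):
    off=[[0,0,0],[L[2],L[3],L[4]],[0,0,0],[L[5],L[6],L[7]],[L[8],0,0],[L[9],L[10],L[11]],[L[12],0,0]]
    M=np.eye(3);p=np.zeros(3)
    for i in range(7):
        p=p+M@np.array(off[i]); M=M@rot(AX[i],s[i]*q[i]+(L[0] if i==0 else L[1] if i==6 else 0))
    return p+M@np.array([0,0,L[13]]),M
def ores(o,s):
    r=[]
    for q,p,e in D:
        M=np.eye(3)
        for i in range(7): M=M@rot(AX[i],s[i]*q[i]+(o[0] if i==0 else o[1] if i==6 else 0))
        r+=list((R.from_matrix(M).inv()*e).as_rotvec())
    return np.array(r)
if __name__=='__main__':
    b=[]
    for sg in itertools.product([1,-1],repeat=7):
        for o in itertools.product((0,1.57,3.14,-1.57),repeat=2):
            f=least_squares(ores,o,args=(sg,)); b.append((f.cost,sg,f.x.round(3),f.fun.reshape(-1,3)))
    b.sort(key=lambda t:t[0])
    for t in b[:2]: print(t[:3])
    print(b[0][3].round(3))
    # combos of axis choices unknown too
E
python3 kin2.py
```

```text
(np.float64(3.614113894679677e-06), (-1, 1, -1, 1, -1, 1, -1), array([0.002, 1.574]))
(np.float64(3.6141138946798406e-06), (-1, 1, -1, 1, -1, 1, -1), array([0.002, 1.574]))
[[ 0.002  0.     0.001]
 [ 0.    -0.001  0.   ]
 [ 0.001  0.001  0.   ]
 [-0.001 -0.     0.   ]
 [ 0.     0.    -0.001]
 [ 0.     0.    -0.001]]
```

```bash
cat > kin3.py <<'E'
from kin2 import *
s=np.array([-1,1,-1,1,-1,1,-1]); O=[0,np.pi/2]
def Ms(q):
    M=np.eye(3);out=[M]
    for i in range(7): M=M@rot(AX[i],s[i]*q[i]+(O[1] if i==6 else 0)); out.append(M)
    return out
# candidate offset terms: (frame idx, axis)
T=[(1,0),(1,1),(1,2),(3,0),(3,1),(3,2),(4,0),(5,0),(5,1),(5,2),(6,0),(7,2)]
def row(q):
    M=Ms(q); return np.stack([M[i][:,a] for i,a in T],1)
A=np.vstack([row(q) for q,p,e in D]); b=np.hstack([p for q,p,e in D])
lam=2e-4
Lx=np.linalg.solve(A.T@A+lam*np.eye(len(T)),A.T@b)
def fk(q): return row(q)@Lx, Ms(q)[7]
if __name__=='__main__':
    print(dict(zip(T,Lx.round(4)))); print(((A@Lx-b)*1000).round(1).reshape(-1,3)); print(np.linalg.svd(A)[1].round(3))
E
python3 kin3.py
```

```text
{(1, 0): np.float64(-0.0014), (1, 1): np.float64(-0.022), (1, 2): np.float64(0.2163), (3, 0): np.float64(0.0018), (3, 1): np.float64(-0.0238), (3, 2): np.float64(0.4468), (4, 0): np.float64(-0.0019), (5, 0): np.float64(0.0083), (5, 1): np.float64(0.0003), (5, 2): np.float64(0.485), (6, 0): np.float64(-0.0065), (7, 2): np.float64(0.2941)}
[[-0.4 -0.3  0.3]
 [ 1.  -0.9 -0.3]
 [ 0.4 -0.8  0.3]
 [ 0.1  0.1 -0.5]
 [-0.2  0.7 -0.1]
 [-1.1  0.6  0.2]]
[5.389 4.786 4.107 1.128 1.053 0.649 0.526 0.226 0.176 0.112 0.093 0.032]
```

```bash
cat > sim.py <<'E'
from kin3 import *
lo=np.array([-2.6,-.5,-1.47,.16,-1.27,.06,-2.6]);hi=np.array([2.6,2.12,1.34,2.42,4.41,2.06,2.6])
def J(q):
    M=Ms(q); p,_=fk(q); Jm=np.zeros((6,7))
    for i in range(7):
        d=1e-5; q2=q.copy(); q2[i]+=d
        Jm[:3,i]=(fk(q2)[0]-p)/d; Jm[3:,i]=s[i]*M[i]@AX[i]
    return Jm
def err(q,p,Rm):
    P,M=fk(q); return np.r_[p-P, R.from_matrix(Rm@M.T).as_rotvec()]
def ik(q,p,Rm,n=20,lam=1e-3,mode='clip',qn=None,kn=0.):
    q=q.copy()
    for _ in range(n):
        e=err(q,p,Rm); Jm=J(q); act=np.ones(7,bool)
        for _ in range(3 if mode=='lock' else 1):
            Ja=Jm*act; P=Ja.T@np.linalg.inv(Ja@Ja.T+lam**2*np.eye(6))
            dq=P@e
            if qn is not None: dq+= (np.eye(7)-P@Ja)@(kn*(qn-q)*act)
            viol=((q+dq>hi)|(q+dq<lo))&act
            if not viol.any(): break
            act&=~viol
        q=np.clip(q+dq,lo+.001,hi-.001)
    return q
def call(q,rows,**k):
    p,M=fk(q)
    for sh,t in rows:
        p0,M0=fk(q)
        tp=p+M@(np.array(sh)/100); tR=M@rot(Z,np.radians(t))
        d=tp-p0; nd=np.linalg.norm(d)
        if nd>.0625: tp=p0+d*.0625/nd
        q=ik(q,tp,tR,**k)
    return q
if __name__=='__main__':
  for k in [dict(),dict(lam=.05),dict(mode='lock'),dict(mode='lock',lam=.05),dict(qn=(lo+hi)/2,kn=.02),dict(qn=D[0][0],kn=.02)]:
    q=D[0][0].copy()
    q=call(q,[[[0,0,0],-1.2]],**k)
    q=call(q,[[[-5,-5.4,-2],0],[[-9,-9.8,-3.9],0],[[-13,-14.1,-3.9],0],[[-16.5,-17.9,-3.9],0],[[-20,-21.7,-3.9],0]],**k)
    q=call(q,[[[-4,-4.3,0],0],[[-8,-8.7,0],0],[[-12,-13,0],0],[[-16,-17.4,0],0],[[-20,-21.7,0],0]],**k)
    q=call(q,[[[-4,-4.3,0],0],[[-8,-8.7,0],0],[[-12,-13,0],0],[[-16.3,-17.7,0],0],[[-16.3,-17.7,0],0]],**k)
    print(k,'\n',q.round(3),'true',D[1][0].round(3))
    q=D[2][0].copy()
    q=call(q,[[[0,0,-3],0],[[0,0,-6],0],[[-3,-2,-8.5],0],[[-7,-6,-8.5],0],[[-10,-10,-8.5],0]],**k); print(q.round(3),'true',D[3][0])
    q=call(D[3][0],[[[0,3,0],0],[[0,7,0],0],[[0,12,0],0],[[0,16,0],0],[[0,16,0],0]],**k); print(q.round(3),'true',D[4][0].round(3))
    q=call(D[4][0],[[[-2,3,0],0],[[-4,6,0],0],[[-6,6,0],0],[[-8,6,0],0],[[-8,6,0],0]],**k); print(q.round(3),'true',D[5][0].round(3))
E
python3 sim.py
```

```text
{} 
 [-0.535  0.237  0.755  1.572 -0.165  1.397  1.605] true [-0.521  0.245  0.753  1.567 -0.165  1.397  1.609]
[-1.382 -0.499  1.339  1.601  0.597  1.569  1.484] true [-1.082 -0.499  1.339  1.734  0.517  1.471  1.575]
[-1.073 -0.39   1.104  1.854  0.395  1.42   1.328] true [-1.074 -0.389  1.099  1.857  0.394  1.422  1.324]
[-1.013  0.223  1.339  1.686 -0.196  1.34   1.724] true [-0.982  0.21   1.302  1.683 -0.177  1.339  1.709]
{'lam': 0.05} 
 [-0.533  0.237  0.753  1.572 -0.164  1.397  1.605] true [-0.521  0.245  0.753  1.567 -0.165  1.397  1.609]
[-1.373 -0.499  1.339  1.605  0.595  1.567  1.488] true [-1.082 -0.499  1.339  1.734  0.517  1.471  1.575]
[-1.075 -0.392  1.105  1.854  0.397  1.421  1.327] true [-1.074 -0.389  1.099  1.857  0.394  1.422  1.324]
[-0.996  0.206  1.308  1.686 -0.177  1.338  1.708] true [-0.982  0.21   1.302  1.683 -0.177  1.339  1.709]
{'mode': 'lock'} 
 [-0.535  0.237  0.755  1.572 -0.165  1.397  1.605] true [-0.521  0.245  0.753  1.567 -0.165  1.397  1.609]
[-1.076 -0.493  1.331  1.728  0.494  1.505  1.578] true [-1.082 -0.499  1.339  1.734  0.517  1.47
[... 1011 characters left out ...]
3  0.297  1.381  1.414] true [-1.074 -0.389  1.099  1.857  0.394  1.422  1.324]
[-0.098  0.096  0.259  1.65   0.011  1.337  1.528] true [-0.982  0.21   1.302  1.683 -0.177  1.339  1.709]
{'qn': array([-1.371,  0.332, -0.065,  1.46 ,  0.022,  1.35 , -0.088]), 'kn': 0.02} 
 [-0.389  0.217  0.574  1.565 -0.119  1.395  1.566] true [-0.521  0.245  0.753  1.567 -0.165  1.397  1.609]
[-1.383 -0.499  1.339  1.601  0.604  1.572  1.481] true [-1.082 -0.499  1.339  1.734  0.517  1.471  1.575]
[-1.12  -0.437  1.115  1.855  0.441  1.442  1.288] true [-1.074 -0.389  1.099  1.857  0.394  1.422  1.324]
[-1.631 -0.499  1.339  1.694  0.582  1.506  1.107] true [-0.982  0.21   1.302  1.683 -0.177  1.339  1.709]
```

```bash
cat > srch.py <<'E'
import sim; from sim import *
from multiprocessing import Pool
import sys
def J(q):
    M=Ms(q); o=np.zeros(3); og=[]
    for i in range(7):
        og.append(o); 
        for (f,a),l in zip(T,Lx):
            if f==i+1: o=o+M[f][:,a]*l
    Jm=np.zeros((6,7))
    for i in range(7):
        ax=s[i]*M[i]@AX[i]; Jm[:3,i]=np.cross(ax,o-og[i]); Jm[3:,i]=ax
    return Jm
sim.J=J
tilt=lambda q: fk(q)[1][:2,2]
q0=D[-1][0]
def one(seed):
    g=np.random.default_rng(seed); nc=2
    C=[(g.uniform(-1,1,3)*[20,20,12]).round(0) for _ in range(nc)]
    outs=[]; zmin=9
    for k in (dict(mode='lock',lam=.03,n=6),dict(lam=.03,n=6)):
        q=q0.copy()
        for c in C:
            q=call(q,[[c*f,0] for f in (.2,.4,.6,.8,1)],**k); zmin=min(zmin,fk(q)[0][2])
        outs.append(q)
    t=[np.hypot(*tilt(q)) for q in outs]
    return max(t),t,zmin,[c.tolist() for c in C],[fk(q)[0].round(3).tolist() for q in outs],outs[0].round(2).tolist()
if __name__=='__main__':
    print(np.abs(J(q0)-__import__('importlib').import_module('sim').J(q0)).max(), tilt(q0))
    with Pool() as P: r=P.map(one,range(int(sys.argv[1])),chunksize=8)
    r=[x for x in r if x[2]>.2]; r.sort(key=lambda x:x[0])
    for x in r[:8]: print(x)
E
export OMP_NUM_THREADS=1; nproc; time timeout 400 python3 srch.py 1500
```

```text
1
0.0 [ 0.05342328 -0.04900202]
(np.float64(0.0724720379844047), [np.float64(0.0724720379844047), np.float64(0.07232906557403185)], np.float64(0.3279656103389762), [[-17.0, 4.0, -4.0], [19.0, 13.0, -5.0]], [[0.545, 0.037, 0.361], [0.545, 0.038, 0.361]], [-1.37, 0.15, 1.34, 1.54, -0.1, 1.52, 1.34])
(np.float64(0.07248192133790259), [np.float64(0.07248192133790259), np.float64(0.07234827044584245)], np.float64(0.24839472159922008), [[-9.0, 10.0, -9.0], [14.0, 10.0, 11.0]], [[0.527, 0.067, 0.248], [0.527, 0.068, 0.248]], [-1.44, 0.18, 1.34, 1.77, -0.12, 1.29, 1.29])
(np.float64(0.07248305831474945), [np.float64(0.07248305831474945), np.float64(0.07245196823062447)], np.float64(0.23533656208433917), [[3.0, 5.0, 4.0], [-16.0, 15.0, -11.0]], [[0.699, 0.036, 0.349], [0.699, 0.036, 0.349]], [-0.74, 0.62, 1.07, 1.11, -0.5, 1.63, 1.55])
(np.float64(0.07248841035038868), [np.float64(0.07248841035038868), np.float64(0.07248628163766349)], np.float64(0.28894184485502816), [[-9.0, -2.0, -7.0], [12.0, -3.0, 6.0]], [[0.495, -0.18, 0.289], [0.495, -0.18, 0.289]], [-1.07, -0.02, 1.32, 1.73, 0.06, 1.35
[... 429 characters left out ...]
 [-12.0, 1.0, -7.0]], [[0.648, -0.107, 0.364], [0.648, -0.107, 0.364]], [-0.64, 0.51, 1.13, 1.23, -0.43, 1.6, 1.76])
(np.float64(0.07248943570496015), [np.float64(0.07248943570496015), np.float64(0.07248198349734959)], np.float64(0.26225774320992457), [[-1.0, -7.0, 2.0], [2.0, 13.0, -8.0]], [[0.534, -0.074, 0.336], [0.534, -0.074, 0.336]], [-1.22, 0.08, 1.34, 1.61, -0.04, 1.45, 1.49])
(np.float64(0.07249006619927864), [np.float64(0.07249006619927864), np.float64(0.07246719961064894)], np.float64(0.28918285996238047), [[1.0, -1.0, -4.0], [1.0, -3.0, 3.0]], [[0.506, -0.172, 0.289], [0.506, -0.172, 0.289]], [-1.03, 0.08, 1.34, 1.71, -0.04, 1.35, 1.68])
real	0m18.742s
user	1m11.866s
sys	0m0.187s
```

```bash
cat > t1.py <<'E'
import srch; from srch import *
# neutral posture at azimuth 0 with tool down
qn=np.array([0,.33,0,1.46,0,1.35,0.])
Rd=fk(qn)[1]
for z in (.25,.4,.55):
  q=ik(qn,np.array([.6,0,z]),Rd,n=40)
  for nm,d in [('in',[-1,0,0]),('out',[1,0,0]),('up',[0,0,1]),('inup',[-.7,0,.7]),('outup',[.7,0,.7])]:
    for k in (dict(mode='lock',lam=.03,n=6),dict(lam=.03,n=6)):
      qq=q.copy(); out=[]
      for c in range(5):
        M=fk(qq)[1]; sh=M.T@np.array(d)*100
        qq=call(qq,[[sh*.04*i,0] for i in (1,2,3)],**k)
        out.append((fk(qq)[0][0].round(2),fk(qq)[0][2].round(2),tilt(qq)[0].round(3)))
      print(z,nm,k.get('mode','clip'),*[f"{a}/{b}/{c}" for a,b,c in out],qq.round(2))
E
timeout 500 python3 t1.py
```

```text
0.25 in lock 0.48/0.25/0.002 0.36/0.25/0.002 0.27/0.23/-0.029 0.2/0.16/-0.211 0.18/0.15/-0.249 [ 0.64 -0.48 -0.49  2.39 -0.29  1.47  0.3 ]
0.25 in clip 0.48/0.25/0.002 0.36/0.25/0.002 0.24/0.23/-0.097 0.11/0.18/-0.473 0.06/0.2/-0.624 [ 0.1  -0.5  -0.21  2.42 -0.18  1.89 -0.02]
0.25 out lock 0.72/0.25/0.002 0.84/0.25/0.002 0.89/0.23/0.017 0.9/0.2/0.034 0.91/0.18/0.051 [ 0.02  1.2  -0.78  0.17  0.75  1.77 -0.1 ]
0.25 out clip 0.72/0.25/0.002 0.84/0.25/0.002 0.88/0.2/0.002 0.84/0.02/-0.318 0.73/-0.14/-0.64 [ 0.03  1.63  0.31  0.16 -0.34  2.06 -0.13]
0.25 up lock 0.6/0.37/0.002 0.6/0.49/0.002 0.58/0.55/0.028 0.56/0.57/0.056 0.55/0.59/0.085 [-0.5   0.19  0.56  0.92 -0.11  1.97 -0.01]
0.25 up clip 0.6/0.37/0.002 0.6/0.49/0.002 0.65/0.62/0.177 0.76/0.53/0.142 0.78/0.45/0.047 [-0.    0.88  0.3   0.16 -0.35  2.06 -0.09]
0.25 inup lock 0.52/0.33/0.002 0.43/0.42/0.002 0.35/0.5/0.002 0.27/0.56/0.013 0.27/0.54/-0.002 [-0.14 -0.41 -0.01  1.52 -0.    2.04 -0.16]
0.25 inup clip 0.52/0.33/0.002 0.43/0.42/0.002 0.35/0.5/0.002 0.28/0.59/0.057 0.27/0.69/0.283 [-0.01 -0.38 -0.1   1.17 -0.05  2.06 -0.13]

[... 2335 characters left out ...]
.03 -0.01]
0.55 up clip 0.69/0.66/0.318 0.73/0.58/0.206 0.77/0.5/0.106 0.78/0.43/0.029 0.79/0.37/-0.023 [ 0.18  1.01  0.48  0.16 -0.68  2.06 -0.19]
0.55 inup lock 0.51/0.59/0.024 0.43/0.6/0.049 0.37/0.6/0.074 0.32/0.6/0.099 0.29/0.6/0.109 [-0.04 -0.37 -0.07  1.38 -0.02  2.03 -0.12]
0.55 inup clip 0.56/0.64/0.144 0.55/0.75/0.391 0.61/0.76/0.457 0.62/0.75/0.439 0.63/0.74/0.426 [-0.03  0.49  0.33  0.16 -0.4   2.06 -0.14]
0.55 outup lock 0.64/0.55/0.028 0.66/0.55/0.052 0.68/0.55/0.072 0.69/0.55/0.092 0.7/0.55/0.109 [-0.31  0.62  0.8   0.48 -0.53  2.03  0.09]
0.55 outup clip 0.73/0.58/0.217 0.79/0.5/0.16 0.79/0.42/0.005 0.81/0.29/-0.134 0.79/0.16/-0.249 [ 0.21  1.27  0.58  0.16 -0.77  2.06 -0.22]
```

```bash
cat > t2.py <<'E'
import srch; from srch import *
for n in ['top','side']:
    W=np.load(n+'W.npy'); r=np.hypot(W[...,0],W[...,1]); m=(W[...,2]>.15)&(r<1.1)&(r>.3)
    if m.sum(): 
        a=np.degrees(np.arctan2(W[...,1],W[...,0]))[m]; print(n,m.sum(),[(b,int(((a//15*15)==b).sum()),W[...,2][m][(a//15*15)==b].max().round(2),r[m][(a//15*15)==b].min().round(2)) for b in np.unique(a//15*15)])
k=dict(mode='lock',lam=.03,n=3)
def go(q,tgt,M,dyaw=0):
    p0=fk(q)[0]; n=max(2,int(np.ceil(np.linalg.norm(tgt-p0)/.05))); mn=9
    for i in range(n):
        q=ik(q,p0+(tgt-p0)*(i+1)/n,M,**k); mn=min(mn,(hi-q).min(),(q-lo).min())
    return q,mn,n
pol=lambda r,a,z:np.array([r*np.cos(np.radians(a)),r*np.sin(np.radians(a)),z])
M=fk(q0)[1]; best=[]
import itertools
for ro,ri,zo,zi,a0,a1 in itertools.product((.7,.78),(.42,.5),(.25,.3),(.3,.45),(-10,15,40),(-50,)):
    q=q0.copy(); log=[];mm=9;N=0
    for t in [pol(ro,a0,zo),pol(ro,a1,zo),pol(ri,a1,zi),pol(ri,a0,zi),pol(ro,a0,zo),pol(ro,a1,zo),pol(.45,a1,.35)]:
        q,mn,n=go(q,t,M);mm=min(mm,mn);N+=n; log.append(q[2].round(2))
    best.append((abs(q[2]),mm.round(3),N,(ro,ri,zo,zi,a0,a1),log,q.round(2)))
best.sort(key=lambda x:x[0])
for b in best[:10]: print(b)
E
timeout 550 python3 t2.py
```

```text
side 3410 [(np.float64(-60.0), 1935, np.float64(0.18), np.float64(0.78)), (np.float64(-45.0), 697, np.float64(0.18), np.float64(0.86)), (np.float64(60.0), 778, np.float64(0.62), np.float64(0.47))]
(np.float64(0.038038102645189746), np.float64(0.008), 94, (0.78, 0.42, 0.3, 0.45, 40, -50), [np.float64(0.97), np.float64(0.98), np.float64(0.75), np.float64(-0.41), np.float64(-0.4), np.float64(0.09), np.float64(0.04)], array([ 0.73, -0.15,  0.04,  1.74,  0.  ,  1.48,  2.13]))
(np.float64(0.04880001473467649), np.float64(0.006), 96, (0.78, 0.42, 0.25, 0.45, 40, -50), [np.float64(0.96), np.float64(0.96), np.float64(0.76), np.float64(-0.39), np.float64(-0.38), np.float64(0.1), np.float64(0.05)], array([ 0.72, -0.15,  0.05,  1.74,  0.01,  1.48,  2.13]))
(np.float64(0.0777055426362177), np.float64(0.001), 79, (0.7, 0.42, 0.3, 0.3, 40, -50), [np.float64(1.02), np.float64(1.33), np.float64(0.83), np.float64(-0.63), np.float64(-0.66), np.float64(-0.04), np.float64(-0.08)], array([ 0.86, -0.14, -0.08,  1.73, -0.01,  1.48,  2.15]))
(np.float64(0.10017056949440703), np.float64(0.001), 79, (0.7, 0.42
[... 1169 characters left out ...]
, np.float64(0.76), np.float64(0.09), np.float64(0.17), np.float64(0.4), np.float64(0.35)], array([ 0.36, -0.18,  0.35,  1.75,  0.07,  1.49,  2.08]))
(np.float64(0.3541285180227907), np.float64(0.027), 95, (0.78, 0.5, 0.25, 0.45, 40, -50), [np.float64(0.96), np.float64(0.96), np.float64(1.11), np.float64(-0.13), np.float64(-0.09), np.float64(0.4), np.float64(0.35)], array([ 0.36, -0.18,  0.35,  1.75,  0.07,  1.49,  2.08]))
(np.float64(0.3562093677353528), np.float64(0.017), 76, (0.78, 0.42, 0.25, 0.3, 15, -50), [np.float64(0.97), np.float64(0.95), np.float64(0.8), np.float64(0.09), np.float64(0.18), np.float64(0.4), np.float64(0.36)], array([ 0.36, -0.18,  0.36,  1.75,  0.07,  1.49,  2.08]))
```

```bash
cat > t3.py <<'E'
import srch; from srch import *
from t2f import go,pol
E
sed -n '/^k=dict/,/^pol/p' t2.py > b.txt; (echo 'import srch; from srch import *'; cat b.txt) > t2f.py
cat > t3.py <<'E'
from t2f import *
q=q0.copy();M=fk(q0)[1]
for t in [pol(.78,-10,.3),pol(.78,-50,.3),pol(.42,-50,.45),pol(.42,15,.45),pol(.7,15,.35),pol(.6,-42,.35),pol(.4,-42,.4)]:
    p=fk(q)[0]; q,mn,n=go(q,t,M); print(t.round(3),'shift',(M.T@(t-p)*100).round(1),'q',q.round(2),'margin',mn.round(3),fk(q)[0].round(3))
E
python3 t3.py
```

```text
[ 0.768 -0.135  0.3  ] shift [-22.9   4.9  -0.9] q [-0.33  0.8   0.99  0.91 -0.62  1.62  1.76] margin 0.135 [ 0.768 -0.135  0.3  ]
[ 0.501 -0.598  0.3  ] shift [ 16.8 -50.6   0.8] q [ 0.38  0.78  0.97  0.92 -0.65  1.61  2.47] margin 0.129 [ 0.501 -0.598  0.3  ]
[ 0.27  -0.322  0.45 ] shift [ 27.2  21.7 -17.5] q [-0.35 -0.43  0.75  1.61  0.32  1.78  1.8 ] margin 0.058 [ 0.27  -0.322  0.45 ]
[0.406 0.109 0.45 ] shift [-4.6 44.9 -1.4] q [-0.5  -0.18  0.07  1.56  0.08  1.74  0.95] margin 0.05 [0.406 0.109 0.45 ]
[0.676 0.181 0.35 ] shift [-24.4  13.   11.1] q [-0.45  0.45  0.15  1.06 -0.    1.6   1.05] margin 0.372 [0.676 0.181 0.35 ]
[ 0.446 -0.401  0.35 ] shift [ 10.8 -61.7   1.6] q [ 0.21  0.2   0.53  1.42 -0.1   1.48  2.1 ] margin 0.491 [ 0.446 -0.401  0.35 ]
[ 0.297 -0.268  0.4  ] shift [16.9  9.9 -6.4] q [ 0.11 -0.32  0.37  1.74  0.13  1.63  1.85] margin 0.182 [ 0.297 -0.268  0.4  ]
```

Request:
drive_tool(
  commands=[
    [[-4.6,1,-0.2],0],
    [[-9.2,2,-0.4],0],
    [[-13.8,3,-0.6],0],
    [[-18.4,4,-0.7],0],
    [[-22.9,4.9,-0.9],0],
  ],
)

```text
time_s: 32.17
tcp_pos: [0.7693, -0.136, 0.3017]
eef_rot: [0.102, 0.994, -0.019, 0.03]
ft_force: [0.8, 0.3, 1.8]
gripper_width: 0.0549
finger_force: 0.0
```

Request:
drive_tool(
  commands=[
    [[1.4,-4.2,0],0],
    [[2.8,-8.4,0],0],
    [[4.2,-12.6,0],0],
    [[5.6,-16.8,0],0],
    [[5.6,-16.8,0],0],
  ],
)

```text
time_s: 32.8
tcp_pos: [0.6757, -0.2939, 0.3045]
eef_rot: [0.106, 0.994, -0.02, 0.03]
ft_force: [0.5, -0.2, 0.5]
gripper_width: 0.0549
finger_force: 0.0
```

Request:
drive_tool(
  commands=[
    [[1.4,-4.2,0],0],
    [[2.8,-8.4,0],0],
    [[4.2,-12.6,0],0],
    [[5.6,-16.8,0],0],
    [[5.6,-16.8,0],0],
  ],
)

```text
time_s: 33.42
tcp_pos: [0.5869, -0.4453, 0.3057]
eef_rot: [0.105, 0.994, -0.02, 0.03]
ft_force: [-0.3, -0.0, -0.1]
gripper_width: 0.0551
finger_force: 0.0
```

Request:
drive_tool(
  commands=[
    [[1.4,-4.2,0],0],
    [[2.8,-8.4,0],0],
    [[4.2,-12.6,0],0],
    [[5.6,-16.8,0],0],
    [[5.6,-16.8,0],0],
  ],
)

```text
time_s: 34.05
tcp_pos: [0.4984, -0.5972, 0.3065]
eef_rot: [0.104, 0.994, -0.019, 0.029]
ft_force: [0.4, 0.2, 0.7]
gripper_width: 0.0546
finger_force: 0.0
```

```bash
python3 q.py
```

```text
t 34.05 tcp [ 0.4984 -0.5972  0.3065] yaw 77.99 tilt z [ 0.054  -0.0444 -0.9976] w 0.0546 f [0.4 0.2 0.7] 0.0
[ 0.387  0.773  0.967  0.925 -0.646  1.621  2.47 ]
```

Matches the model. Retract and sweep back inside.

Request:
drive_tool(
  commands=[
    [[3,2.4,-2],0],
    [[6,4.8,-4],0],
    [[9,7.2,-6],0],
    [[12,9.6,-8],0],
    [[13.6,10.8,-8.8],0],
  ],
)

```text
time_s: 34.67
tcp_pos: [0.3862, -0.4556, 0.3839]
eef_rot: [0.1, 0.994, -0.018, 0.031]
ft_force: [0.6, 0.2, 0.4]
gripper_width: 0.0551
finger_force: 0.0
```

Request:
drive_tool(
  commands=[
    [[3,2.4,-2],0],
    [[6,4.8,-4],0],
    [[9,7.2,-6],0],
    [[12,9.6,-8],0],
    [[13.6,10.8,-8.8],0],
  ],
)

```text
time_s: 35.3
tcp_pos: [0.2696, -0.3186, 0.4603]
eef_rot: [0.099, 0.994, -0.019, 0.033]
ft_force: [0.9, -1.0, -0.9]
gripper_width: 0.0549
finger_force: 0.0
```

Request:
drive_tool(
  commands=[
    [[-0.4,4,-0.1],0],
    [[-0.8,8,-0.2],0],
    [[-1.2,12,-0.3],0],
    [[-1.6,16,-0.5],0],
    [[-1.9,19,-0.6],0],
  ],
)

```text
time_s: 35.92
tcp_pos: [0.3272, -0.1358, 0.4599]
eef_rot: [0.1, 0.994, -0.019, 0.031]
ft_force: [-0.5, -0.6, -0.1]
gripper_width: 0.0549
finger_force: 0.0
```

Request:
drive_tool(
  commands=[
    [[-0.4,4,-0.1],0],
    [[-0.9,9,-0.2],0],
    [[-1.4,14,-0.4],0],
    [[-1.9,19,-0.6],0],
    [[-2.4,24,-0.7],0],
  ],
)

```text
time_s: 36.55
tcp_pos: [0.3983, 0.0948, 0.461]
eef_rot: [0.1, 0.994, -0.019, 0.031]
ft_force: [0.2, -1.0, -0.3]
gripper_width: 0.0551
finger_force: 0.0
```

Request:
drive_tool(
  commands=[
    [[0,1.5,0],0],
    [[0,1.5,0],0],
  ],
)

```text
time_s: 36.8
tcp_pos: [0.4012, 0.108, 0.4601]
eef_rot: [0.1, 0.994, -0.019, 0.03]
ft_force: [0.3, -0.9, 0.0]
gripper_width: 0.0549
finger_force: 0.0
```

```bash
python3 q.py; cat > t4.py <<'E'
from t2f import *
q=q0.copy();M=fk(q0)[1]; print('tilt',tilt(q))
# tilt axis azimuth and go there, then push inward in small calls
for az in (-42,):
  for t in [pol(.6,15,.38),pol(.6,az,.38),pol(.36,az,.38)]:
    p=fk(q)[0]; q,mn,n=go(q,t,M); print(t.round(3),'shift',(M.T@(t-p)*100).round(1),'q',q.round(2),'margin',mn.round(3))
  for d in ([-1,0,0],[-.8,0,-.6],[-.8,0,.6]):
   for kk in (dict(mode='lock',lam=.03,n=6),dict(lam=.03,n=6)):
    qq=q.copy()
    for c in range(6):
        a=np.radians(az); v=np.array([d[0]*np.cos(a),d[0]*np.sin(a),d[2]])
        sh=fk(qq)[1].T@v*100; qq=call(qq,[[sh*.01*i,0] for i in (1,2,3)],**kk); print(d,kk.get('mode'),fk(qq)[0].round(3),tilt(qq).round(4),qq.round(2))
E
timeout 300 python3 t4.py
```

```text
t 36.8 tcp [0.4012 0.108  0.4601] yaw 78.47 tilt z [ 0.0561 -0.0441 -0.9975] w 0.0549 f [ 0.3 -0.9  0. ] 0.0
[-0.492 -0.184  0.053  1.542  0.075  1.751  0.946]
tilt [ 0.05611261 -0.04408753]
[0.58  0.155 0.38 ] shift [-16.    8.4   8.8] q [-0.47  0.21  0.12  1.31  0.04  1.58  1.02] margin 0.354
[ 0.446 -0.401  0.38 ] shift [  2.1 -57.2   1.7] q [ 0.16  0.2   0.6   1.36 -0.12  1.54  2.12] margin 0.481
[ 0.268 -0.241  0.38 ] shift [20.6 12.2 -1.7] q [ 0.05 -0.43  0.37  1.85  0.17  1.63  1.78] margin 0.067
[-1, 0, 0] lock [ 0.245 -0.221  0.38 ] [ 0.0561 -0.0441] [ 0.14 -0.48  0.28  1.89  0.15  1.65  1.78]
[-1, 0, 0] lock [ 0.223 -0.201  0.38 ] [ 0.0561 -0.0441] [ 0.51 -0.5   0.03  1.92  0.03  1.64  1.92]
[-1, 0, 0] lock [ 0.216 -0.195  0.383] [ 0.0512 -0.0396] [ 0.84 -0.5  -0.16  1.92 -0.08  1.65  2.06]
[-1, 0, 0] lock [ 0.213 -0.193  0.387] [ 0.0448 -0.0338] [ 0.84 -0.5  -0.16  1.91 -0.08  1.67  2.06]
[-1, 0, 0] lock [ 0.211 -0.19   0.392] [ 0.0385 -0.028 ] [ 0.85 -0.5  -0.16  1.9  -0.08  1.69  2.06]
[-1, 0, 0] lock [ 0.208 -0.188  0.396] [ 0.0323 -0.0223] [ 0.85 -0.5  -0.16  1.89 -0.0
[... 2452 characters left out ...]
  0.502] [ 0.046  -0.0351] [ 0.84 -0.5  -0.14  1.66 -0.08  1.91  2.06]
[-0.8, 0, 0.6] None [ 0.25  -0.225  0.398] [ 0.0561 -0.0441] [ 0.06 -0.48  0.33  1.85  0.17  1.68  1.75]
[-0.8, 0, 0.6] None [ 0.236 -0.209  0.41 ] [ 0.0338 -0.0421] [ 0.09 -0.5   0.28  1.84  0.16  1.74  1.74]
[-0.8, 0, 0.6] None [ 0.224 -0.194  0.42 ] [ 0.001  -0.0375] [ 0.14 -0.5   0.22  1.82  0.14  1.79  1.74]
[-0.8, 0, 0.6] None [ 0.213 -0.179  0.43 ] [-0.0324 -0.0311] [ 0.19 -0.5   0.16  1.81  0.12  1.84  1.74]
[-0.8, 0, 0.6] None [ 0.202 -0.165  0.44 ] [-0.0659 -0.0234] [ 0.23 -0.5   0.12  1.79  0.11  1.9   1.73]
[-0.8, 0, 0.6] None [ 0.191 -0.15   0.45 ] [-0.099  -0.0147] [ 0.26 -0.5   0.08  1.78  0.09  1.95  1.73]
```

Request:
drive_tool(
  commands=[
    [[-4,2.1,2.2],0],
    [[-8,4.2,4.4],0],
    [[-12,6.3,6.6],0],
    [[-16,8.4,8.8],0],
    [[-16,8.4,8.8],0],
  ],
)

```text
time_s: 37.42
tcp_pos: [0.5808, 0.1525, 0.3768]
eef_rot: [0.102, 0.994, -0.021, 0.028]
ft_force: [-0.2, -0.6, -0.4]
gripper_width: 0.055
finger_force: 0.0
```

Request:
drive_tool(
  commands=[
    [[0.1,-4,0.1],0],
    [[0.3,-8,0.2],0],
    [[0.4,-12,0.4],0],
    [[0.6,-16,0.5],0],
    [[0.7,-19,0.6],0],
  ],
)

```text
time_s: 38.05
tcp_pos: [0.5334, -0.0343, 0.3815]
eef_rot: [0.102, 0.994, -0.019, 0.032]
ft_force: [0.7, 0.5, 0.6]
gripper_width: 0.0551
finger_force: 0.0
```

Request:
drive_tool(
  commands=[
    [[0.1,-4,0.1],0],
    [[0.3,-8,0.2],0],
    [[0.4,-12,0.4],0],
    [[0.6,-16,0.5],0],
    [[0.7,-19,0.6],0],
  ],
)

```text
time_s: 38.67
tcp_pos: [0.4879, -0.2187, 0.3808]
eef_rot: [0.102, 0.994, -0.019, 0.032]
ft_force: [0.5, 0.4, -0.3]
gripper_width: 0.0549
finger_force: 0.0
```

Request:
drive_tool(
  commands=[
    [[0.1,-4,0.1],0],
    [[0.3,-8,0.2],0],
    [[0.4,-12,0.4],0],
    [[0.6,-16,0.5],0],
    [[0.7,-19.2,0.6],0],
  ],
)

```text
time_s: 39.3
tcp_pos: [0.4424, -0.4048, 0.3805]
eef_rot: [0.102, 0.994, -0.019, 0.032]
ft_force: [-0.0, -0.1, -0.6]
gripper_width: 0.0548
finger_force: 0.0
```

Request:
drive_tool(
  commands=[
    [[4,2.4,-0.3],0],
    [[8,4.8,-0.7],0],
    [[12,7.2,-1],0],
    [[16,9.6,-1.4],0],
    [[20.6,12.2,-1.7],0],
  ],
)

```text
time_s: 39.92
tcp_pos: [0.2646, -0.241, 0.3794]
eef_rot: [0.101, 0.994, -0.019, 0.032]
ft_force: [0.1, 1.2, 0.0]
gripper_width: 0.0547
finger_force: 0.0
```

Request:
drive_tool(
  commands=[
    [[2,1.2,-0.2],0],
    [[4.5,2.7,-0.4],0],
    [[6,3.6,-0.5],0],
    [[6,3.6,-0.5],0],
  ],
)

```text
time_s: 40.42
tcp_pos: [0.219, -0.2004, 0.3828]
eef_rot: [0.101, 0.994, -0.02, 0.033]
ft_force: [-0.9, -0.7, -0.4]
gripper_width: 0.0547
finger_force: 0.0
```

```bash
python3 q.py
```

```text
t 40.42 tcp [ 0.219  -0.2004  0.3828] yaw 78.35 tilt z [ 0.061  -0.0458 -0.9971] w 0.0547 f [-0.9 -0.7 -0.4] 0.0
[ 0.676 -0.5   -0.055  1.922 -0.025  1.643  1.992]
```

Request:
drive_tool(
  commands=[
    [[4,2.4,-0.3],0],
    [[8,4.8,-0.6],0],
    [[8,4.8,-0.6],0],
  ],
)

```text
time_s: 40.8
tcp_pos: [0.2028, -0.1481, 0.3251]
eef_rot: [0.106, 0.992, -0.036, -0.056]
ft_force: [-0.6, -1.2, 0.7]
gripper_width: 0.055
finger_force: 0.0
```

```bash
python3 q.py
```

```text
t 40.8 tcp [ 0.2028 -0.1481  0.3251] yaw 78.01 tilt z [-0.118  -0.0592 -0.9912] w 0.055 f [-0.6 -1.2  0.7] 0.0
[ 0.483 -0.5   -0.104  2.044  0.05   1.682  1.755]
```

```bash
cat > t5.py <<'E'
from t2f import *
qa,qb=D[-2][0],D[-1][0]
rows=[[[4,2.4,-.3],0],[[8,4.8,-.6],0],[[8,4.8,-.6],0]]
print('true',qb.round(3),tilt(qb).round(3))
for mode in('clip','lock'):
  for n in(1,2,4,10,30):
    for lam in(.001,.03,.1):
      q=call(qa,rows,mode=mode,n=n,lam=lam); print(mode,n,lam,q.round(3),tilt(q).round(3),fk(q)[0].round(3))
E
python3 t5.py
```

```text
true [ 0.483 -0.5   -0.104  2.044  0.05   1.682  1.755] [-0.118 -0.059]
clip 1 0.001 [ 0.691 -0.499 -0.08   2.044 -0.052  1.76   1.986] [-0.126  0.106] [ 0.163 -0.148  0.327]
clip 1 0.03 [ 0.69  -0.499 -0.08   2.043 -0.052  1.76   1.986] [-0.124  0.105] [ 0.163 -0.148  0.327]
clip 1 0.1 [ 0.689 -0.499 -0.079  2.036 -0.051  1.751  1.986] [-0.113  0.096] [ 0.167 -0.152  0.33 ]
clip 2 0.001 [ 0.706 -0.499 -0.086  2.038 -0.057  1.762  1.996] [-0.121  0.107] [ 0.163 -0.149  0.329]
clip 2 0.03 [ 0.706 -0.499 -0.086  2.038 -0.057  1.762  1.996] [-0.12   0.106] [ 0.164 -0.149  0.329]
clip 2 0.1 [ 0.704 -0.499 -0.085  2.031 -0.055  1.755  1.994] [-0.11   0.098] [ 0.167 -0.152  0.332]
clip 4 0.001 [ 0.734 -0.499 -0.097  2.038 -0.066  1.761  2.013] [-0.115  0.112] [ 0.163 -0.149  0.329]
clip 4 0.03 [ 0.733 -0.499 -0.097  2.037 -0.066  1.76   2.013] [-0.114  0.111] [ 0.164 -0.149  0.33 ]
clip 4 0.1 [ 0.729 -0.499 -0.095  2.03  -0.064  1.754  2.01 ] [-0.105  0.101] [ 0.167 -0.152  0.332]
clip 10 0.001 [ 0.796 -0.499 -0.121  2.036 -0.086  1.76   2.051] [-0.104  0.122] [ 0.162 -0.15   0.33 ]
clip 1
[... 1337 characters left out ...]
54 -0.499 -0.156  1.891 -0.081  1.689  2.072] [ 0.046 -0.032] [ 0.21  -0.194  0.396]
lock 10 0.001 [ 0.676 -0.499 -0.056  1.893 -0.028  1.691  1.992] [ 0.045 -0.032] [ 0.212 -0.194  0.396]
lock 10 0.03 [ 1.324 -0.499 -0.273  1.963 -0.192  1.647  2.443] [0.06  0.018] [ 0.16  -0.231  0.357]
lock 10 0.1 [ 0.857 -0.499 -0.157  1.891 -0.082  1.689  2.074] [ 0.046 -0.032] [ 0.21  -0.194  0.396]
lock 30 0.001 [ 0.676 -0.499 -0.056  1.893 -0.028  1.691  1.992] [ 0.045 -0.032] [ 0.212 -0.194  0.396]
lock 30 0.03 [ 1.449 -0.499 -0.581  1.998 -0.254  1.649  2.302] [-0.056  0.055] [ 0.209 -0.176  0.317]
lock 30 0.1 [ 0.857 -0.499 -0.157  1.891 -0.082  1.689  2.074] [ 0.046 -0.032] [ 0.21  -0.194  0.396]
```

```bash
cat > t6.py <<'E'
from t2f import *
q=q0.copy();M=fk(q0)[1]
for t in [pol(.42,-36,.42),pol(.5,-5,.5),pol(.55,27,.5)]:
    p=fk(q)[0]; q,mn,n=go(q,t,M); print(t.round(3),'shift',(M.T@(t-p)*100).round(1),'q',q.round(2),'margin',mn.round(3))
for kk in (dict(mode='lock',lam=.001,n=2),dict(lam=.03,n=1),dict(lam=.03,n=4)):
    qq=q.copy()
    for c in range(7):
        sh=fk(qq)[1].T@np.array([0,0,1])*100; qq=call(qq,[[sh*.01*i,0] for i in (1,2,3)],**kk); print(kk.get('mode'),fk(qq)[0].round(3),tilt(qq).round(4),qq.round(2))
E
python3 t6.py
```

```text
[ 0.34  -0.247  0.42 ] shift [-14.4  -7.6 -10.4] q [ 0.49 -0.1  -0.05  1.56  0.1   1.77  1.81] margin 0.103
[ 0.498 -0.044  0.5  ] shift [-10.2  22.4 -11. ] q [ 0.21  0.17 -0.3   1.12  0.11  1.98  1.3 ] margin 0.075
[0.49 0.25 0.5 ] shift [ 7.1 28.4 -1.6] q [-0.22  0.32 -0.5   0.95  0.13  2.04  0.7 ] margin 0.025
lock [0.488 0.248 0.521] [-0.1144 -0.0573] [-0.82  0.3   0.42  0.93 -0.13  2.06  0.89]
lock [0.484 0.244 0.528] [-0.1052 -0.0518] [-0.82  0.28  0.42  0.94 -0.12  2.06  0.89]
lock [0.42  0.248 0.634] [0.1323 0.0345] [ 0.21  0.18 -1.13  0.88  0.28  2.06  0.57]
lock [0.42  0.247 0.652] [0.1367 0.0376] [-1.2   0.08  0.63  0.88 -0.01  2.06  0.75]
lock [0.421 0.246 0.657] [0.1459 0.0437] [-1.2   0.08  0.63  0.87 -0.01  2.06  0.75]
lock [0.421 0.245 0.662] [0.1551 0.0497] [-1.2   0.08  0.63  0.86 -0.    2.06  0.75]
lock [0.421 0.243 0.667] [0.1643 0.0557] [-1.2   0.08  0.63  0.85 -0.    2.06  0.75]
None [0.503 0.26  0.528] [-0.0782 -0.0282] [-0.25  0.35 -0.49  0.84  0.15  2.06  0.7 ]
None [0.525 0.276 0.557] [-0.0142  0.0215] [-0.29  0.38 -0.48  0.73  0.17  2.06  0.7 ]
None [0.548 
[... 311 characters left out ...]
.29  2.06  0.74]
None [0.625 0.394 0.587] [0.1867 0.1383] [-0.58  0.7  -0.34  0.16  0.3   2.06  0.75]
None [0.504 0.26  0.529] [-0.077  -0.0275] [-0.26  0.35 -0.48  0.84  0.15  2.06  0.7 ]
None [0.526 0.278 0.559] [-0.0107  0.0234] [-0.3   0.39 -0.46  0.72  0.16  2.06  0.7 ]
None [0.552 0.297 0.592] [0.0656 0.081 ] [-0.36  0.43 -0.42  0.57  0.18  2.06  0.71]
None [0.585 0.321 0.63 ] [0.1643 0.1526] [-0.44  0.51 -0.37  0.36  0.2   2.06  0.72]
None [0.623 0.358 0.626] [0.2192 0.1774] [-0.54  0.64 -0.27  0.16  0.2   2.06  0.76]
None [0.636 0.38  0.58 ] [0.1726 0.1331] [-0.57  0.7  -0.19  0.16  0.15  2.06  0.77]
None [0.647 0.396 0.533] [0.1246 0.0907] [-0.59  0.77 -0.12  0.16  0.1   2.06  0.78]
```

Request:
drive_tool(
  commands=[
    [[-3.6,-1.9,-2.6],0],
    [[-7.2,-3.8,-5.2],0],
    [[-10.8,-5.7,-7.8],0],
    [[-14.4,-7.6,-10.4],0],
    [[-14.4,-7.6,-10.4],0],
  ],
)

```text
time_s: 41.42
tcp_pos: [0.3418, -0.2494, 0.4247]
eef_rot: [0.105, 0.993, -0.034, -0.05]
ft_force: [-0.1, -0.7, -1.9]
gripper_width: 0.0546
finger_force: 0.0
```

Request:
drive_tool(
  commands=[
    [[-2,4.5,-2.2],0],
    [[-4,9,-4.4],0],
    [[-6,13.4,-6.6],0],
    [[-8.2,18,-8.8],0],
    [[-10.2,22.4,-11],0],
  ],
)

```text
time_s: 42.05
tcp_pos: [0.4975, -0.0436, 0.5072]
eef_rot: [0.105, 0.993, -0.035, -0.05]
ft_force: [0.3, -0.7, -0.3]
gripper_width: 0.0549
finger_force: 0.0
```

Request:
drive_tool(
  commands=[
    [[0.8,5,-0.3],0],
    [[1.6,10,-0.6],0],
    [[2.4,15,-1],0],
    [[3.2,20,-1.3],0],
    [[4,24.7,-1.6],0],
  ],
)

```text
time_s: 42.68
tcp_pos: [0.5102, 0.2064, 0.5071]
eef_rot: [0.105, 0.993, -0.034, -0.05]
ft_force: [0.7, 0.1, -0.8]
gripper_width: 0.0548
finger_force: 0.0
```

Request:
drive_tool(
  commands=[
    [[0.2,0,-1],0],
    [[0.3,0.1,-2],0],
    [[0.3,0.1,-2],0],
  ],
)

```text
time_s: 43.05
tcp_pos: [0.5102, 0.207, 0.5206]
eef_rot: [0.105, 0.992, -0.035, -0.052]
ft_force: [1.0, 1.1, -0.6]
gripper_width: 0.0551
finger_force: 0.0
```

```bash
python3 q.py
```

```text
t 43.05 tcp [0.5102 0.207  0.5206] yaw 78.16 tilt z [-0.111  -0.0587 -0.9921] w 0.0551 f [ 1.   1.1 -0.6] 0.0
[-0.559  0.301  0.137  0.91  -0.037  2.058  0.919]
```

Request:
drive_tool(
  commands=[
    [[0.2,0.1,-1],0],
    [[0.3,0.1,-2],0],
    [[0.3,0.1,-2],0],
  ],
)

```text
time_s: 43.42
tcp_pos: [0.5067, 0.2089, 0.5298]
eef_rot: [0.105, 0.993, -0.031, -0.045]
ft_force: [0.0, -0.2, -0.6]
gripper_width: 0.0551
finger_force: 0.0
```

```bash
python3 q.py
```

```text
t 43.42 tcp [0.5067 0.2089 0.5298] yaw 78.14 tilt z [-0.0961 -0.0523 -0.994 ] w 0.0551 f [ 0.  -0.2 -0.6] 0.0
[-0.751  0.298  0.421  0.916 -0.117  2.058  0.972]
```

Request:
drive_tool(
  commands=[
    [[0.1,0,-1],0],
    [[0.2,0,-2],0],
    [[0.3,0.1,-3],0],
    [[0.3,0.1,-3],0],
  ],
)

```text
time_s: 43.92
tcp_pos: [0.5035, 0.2111, 0.5405]
eef_rot: [0.104, 0.994, -0.026, -0.035]
ft_force: [-0.2, 0.1, -0.3]
gripper_width: 0.055
finger_force: 0.0
```

Request:
drive_tool(
  commands=[
    [[0.1,0,-1],0],
    [[0.2,0,-2],0],
    [[0.2,0.1,-2.5],0],
    [[0.2,0.1,-2.5],0],
  ],
)

```text
time_s: 44.42
tcp_pos: [0.5003, 0.2122, 0.5499]
eef_rot: [0.104, 0.994, -0.022, -0.027]
ft_force: [0.3, -0.8, 0.5]
gripper_width: 0.0552
finger_force: 0.0
```

```bash
python3 q.py
```

```text
t 44.42 tcp [0.5003 0.2122 0.5499] yaw 78.1 tilt z [-0.0583 -0.0373 -0.9976] w 0.0552 f [ 0.3 -0.8  0.5] 0.0
[-0.79   0.273  0.452  0.902 -0.117  2.058  0.962]
```

Request:
drive_tool(
  commands=[
    [[0,0,2],0],
    [[3,4,2],0],
    [[6.7,8,2],0],
    [[6.7,8,1],0],
    [[6.7,8,0],0],
  ],
)

```text
time_s: 45.05
tcp_pos: [0.4515, 0.3044, 0.5494]
eef_rot: [0.104, 0.994, -0.022, -0.027]
ft_force: [-10.8, -8.7, 1.8]
gripper_width: 0.0547
finger_force: 0.0
```

Request:
drive_tool(
  commands=[
    [[0.1,0,-1],0],
    [[0.1,0,-2],0],
    [[0.2,0.1,-3],0],
    [[0.2,0.1,-3],0],
  ],
)

```text
time_s: 45.55
tcp_pos: [0.4476, 0.3041, 0.5612]
eef_rot: [0.104, 0.994, -0.014, -0.018]
ft_force: [-0.3, 0.7, -0.7]
gripper_width: 0.0548
finger_force: 0.0
```

Request:
drive_tool(
  commands=[
    [[0.1,0,-1],0],
    [[0.1,0,-2],0],
    [[0.2,0,-3],0],
    [[0.2,0,-3],0],
  ],
)

```text
time_s: 46.05
tcp_pos: [0.4435, 0.3031, 0.5731]
eef_rot: [0.104, 0.994, -0.006, -0.009]
ft_force: [0.7, -0.9, -0.4]
gripper_width: 0.0551
finger_force: 0.0
```

```bash
python3 q.py
```

```text
t 46.05 tcp [0.4435 0.3031 0.5731] yaw 78.03 tilt z [-0.0195 -0.0103 -0.9998] w 0.0551 f [ 0.7 -0.9 -0.4] 0.0
[-0.984  0.242  0.442  0.883 -0.118  2.058  0.755]
```

Request:
drive_tool(
  commands=[
    [[0,0,-1],0],
    [[0,0,-2],0],
    [[0,0,-2.8],0],
    [[0,0,-2.8],0],
  ],
)

```text
time_s: 46.55
tcp_pos: [0.4412, 0.3015, 0.5836]
eef_rot: [0.104, 0.995, 0.001, -0.001]
ft_force: [-0.1, 0.1, -0.6]
gripper_width: 0.0549
finger_force: 0.0
```

```bash
python3 q.py; cat > t7.py <<'E'
from t2f import *
q=q0.copy();M=fk(q0)[1]; print(tilt(q))
for a,z in [(.62,.35),]:
  for path in ([(.6,30,.35),(.7,20,.3),(.7,-35,.3),(.503,-34.9,.25)],[(.55,20,.35),(.503,-34.9,.25)],[(.78,20,.3),(.78,-35,.3),(.503,-34.9,.25)]):
    qq=q.copy(); print('path')
    for t in [pol(*w) for w in path]+[np.array([.4128,-.2878,.1]),np.array([.4128,-.2878,.25]),np.array([.579,.0293,.25]),np.array([.579,.0293,.102]),np.array([.579,.0293,.25]),np.array([.4933,-.2889,.25]),np.array([.4933,-.2889,.084]),np.array([.4933,-.2889,.25]),np.array([.509,-.0317,.25]),np.array([.574,-.2891,.25]),np.array([.568,-.1021,.25]),np.array([.568,-.1021,.105])]:
        p=fk(qq)[0]; qq,mn,n=go(qq,t,M); print(t.round(3),'shift',(M.T@(t-p)*100).round(1),'q',qq.round(2),'margin',mn.round(3))
E
python3 t7.py
```

```text
t 46.55 tcp [0.4412 0.3015 0.5836] yaw 78.02 tilt z [-0.0018  0.0019 -1.    ] w 0.0549 f [-0.1  0.1 -0.6] 0.0
[-1.002  0.23   0.461  0.874 -0.118  2.058  0.754]
[-0.00181459  0.00192963]
path
[0.52 0.3  0.35] shift [-7.8  1.5 23.3] q [-0.96  0.25  0.46  1.35 -0.11  1.57  0.85] margin 0.112
[0.658 0.239 0.3  ] shift [-14.8  -3.1   5. ] q [-0.72  0.51  0.5   1.13 -0.24  1.55  1.09] margin 0.504
[ 0.573 -0.402  0.3  ] shift [ -5.1 -64.4  -0.1] q [ 0.13  0.55  0.7   1.14 -0.35  1.56  2.11] margin 0.487
[ 0.413 -0.288  0.25 ] shift [18.1  7.8  5.1] q [-0.19  0.03  0.73  1.78 -0.02  1.34  1.91] margin 0.498
[ 0.413 -0.288  0.1  ] shift [-0.1 -0.  15. ] q [-0.13  0.22  0.73  1.96 -0.17  1.02  2.03] margin 0.457
[ 0.413 -0.288  0.25 ] shift [  0.   0. -15.] q [-0.2   0.03  0.75  1.78 -0.03  1.34  1.91] margin 0.507
[0.579 0.029 0.25 ] shift [-9.7 34.5  0. ] q [-0.53  0.23  0.48  1.58 -0.11  1.36  1.32] margin 0.524
[0.579 0.029 0.102] shift [-0.  -0.  14.8] q [-0.5   0.36  0.45  1.76 -0.18  1.07  1.37] margin 0.664
[0.579 0.029 0.25 ] shift [  0.    0.  -14.8] q [-0.53  0.23  0.48  1.58 -0.1
[... 3129 characters left out ...]
-0. ] q [-0.06  0.22  0.61  1.61 -0.13  1.36  1.92] margin 0.663
[ 0.493 -0.289  0.084] shift [-0.  -0.  16.6] q [-0.02  0.38  0.56  1.8  -0.23  1.03  2.  ] margin 0.601
[ 0.493 -0.289  0.25 ] shift [  0.    0.  -16.6] q [-0.07  0.22  0.61  1.61 -0.13  1.36  1.92] margin 0.626
[ 0.509 -0.032  0.25 ] shift [ 3.8 25.5  0. ] q [-0.41  0.06  0.4   1.75 -0.03  1.34  1.36] margin 0.558
[ 0.574 -0.289  0.25 ] shift [-11.7 -23.8  -0.1] q [-0.03  0.4   0.58  1.41 -0.22  1.4   1.91] margin 0.595
[ 0.568 -0.102  0.25 ] shift [ 4.5 18.2  0. ] q [-0.33  0.23  0.51  1.59 -0.11  1.36  1.55] margin 0.675
[ 0.568 -0.102  0.105] shift [-0.  -0.  14.5] q [-0.3   0.35  0.48  1.76 -0.19  1.07  1.61] margin 0.658
```

Request:
drive_tool(
  commands=[
    [[-1.6,0.3,4.6],-0.4],
    [[-3.2,0.6,9.3],-0.4],
    [[-4.7,0.9,14],-0.4],
    [[-6.3,1.2,18.6],-0.4],
    [[-7.8,1.5,23.3],-0.4],
  ],
)

```text
time_s: 47.18
tcp_pos: [0.5204, 0.3003, 0.3484]
eef_rot: [0.101, 0.995, 0.001, -0.001]
ft_force: [0.1, -0.2, 0.9]
gripper_width: 0.055
finger_force: 0.0
```

Request:
drive_tool(
  commands=[
    [[-4,-0.8,1.3],0],
    [[-8,-1.6,2.6],0],
    [[-12,-2.4,4],0],
    [[-14.8,-3.1,5],0],
    [[-14.8,-3.1,5],0],
  ],
)

```text
time_s: 47.8
tcp_pos: [0.6598, 0.2381, 0.2973]
eef_rot: [0.103, 0.995, -0.001, -0.002]
ft_force: [0.2, 0.4, 0.7]
gripper_width: 0.0548
finger_force: 0.0
```

Request:
drive_tool(
  commands=[
    [[-0.3,-4.3,0],0],
    [[-0.7,-8.6,0],0],
    [[-1,-13,0],0],
    [[-1.4,-17.2,0],0],
    [[-1.7,-21.5,0],0],
  ],
)

```text
time_s: 48.42
tcp_pos: [0.6316, 0.0262, 0.2999]
eef_rot: [0.1, 0.995, 0.001, -0.001]
ft_force: [1.2, 0.3, 0.8]
gripper_width: 0.0547
finger_force: 0.0
```

Request:
drive_tool(
  commands=[
    [[-0.3,-4.3,0],0],
    [[-0.7,-8.6,0],0],
    [[-1,-13,0],0],
    [[-1.4,-17.2,0],0],
    [[-1.7,-21.5,0],0],
  ],
)

```text
time_s: 49.05
tcp_pos: [0.6056, -0.1877, 0.2997]
eef_rot: [0.1, 0.995, 0.001, -0.001]
ft_force: [0.3, -0.0, 0.1]
gripper_width: 0.0551
finger_force: 0.0
```

Request:
drive_tool(
  commands=[
    [[-0.3,-4.3,0],0],
    [[-0.7,-8.6,0],0],
    [[-1,-13,0],0],
    [[-1.4,-17.2,0],0],
    [[-1.7,-21.4,0],0],
  ],
)

```text
time_s: 49.68
tcp_pos: [0.5798, -0.4007, 0.2994]
eef_rot: [0.1, 0.995, 0.001, -0.001]
ft_force: [0.2, 0.9, -0.2]
gripper_width: 0.0552
finger_force: 0.0
```

Request:
drive_tool(
  commands=[
    [[4,1.7,1.2],0],
    [[8,3.4,2.4],0],
    [[12,5.1,3.6],0],
    [[16,6.8,4.8],0],
    [[18.1,7.8,5.1],0],
  ],
)

```text
time_s: 50.3
tcp_pos: [0.4163, -0.2858, 0.248]
eef_rot: [0.1, 0.995, 0.002, -0.001]
ft_force: [0.2, 0.9, -0.5]
gripper_width: 0.055
finger_force: 0.0
```

Request:
drive_tool(
  commands=[
    [[0,0,0],0],
    [[0,0,0],0],
  ],
)

```text
time_s: 50.55
tcp_pos: [0.4185, -0.2876, 0.249]
eef_rot: [0.1, 0.995, 0.001, -0.001]
ft_force: [0.7, -1.4, 0.5]
gripper_width: 0.0549
finger_force: 0.0
```

```bash
python3 q.py; python3 -c "
from h import *
plan((.4128,-.2878,.25),(.4128,-.2878,.1))"
```

```text
t 50.55 tcp [ 0.4185 -0.2876  0.249 ] yaw 78.48 tilt z [-9.0e-04  1.4e-03 -1.0e+00] w 0.0549 f [ 0.7 -1.4  0.5] 0.0
[-0.182  0.05   0.728  1.77  -0.035  1.336  1.923]
t 50.55 tcp [ 0.4185 -0.2876  0.249 ] yaw 78.48 tilt z [-9.0e-04  1.4e-03 -1.0e+00] w 0.0549 f [ 0.7 -1.4  0.5] 0.0
(0.4128, -0.2878, 0.25) [ 0.55 -0.13 -0.1 ]
(0.4128, -0.2878, 0.1) [-0.02 -0.02 15.  ]
```

Request:
drive_tool(
  commands=[
    [[0.5,-0.1,0],0],
    [[0.5,-0.1,4],0],
    [[0.5,-0.1,8],0],
    [[0.5,-0.1,9],0],
    [[0.5,-0.1,9],0],
  ],
)

```text
time_s: 51.18
tcp_pos: [0.4124, -0.2882, 0.1588]
eef_rot: [0.101, 0.995, 0.0, -0.002]
ft_force: [-0.7, -0.7, 0.2]
gripper_width: 0.0548
finger_force: 0.0
```

Request:
drive_tool(
  commands=[
    [[0,0,0],0],
  ],
)

```text
time_s: 51.3
tcp_pos: [0.4131, -0.2884, 0.1599]
eef_rot: [0.101, 0.995, 0.0, -0.0]
ft_force: [-0.5, 0.3, -0.6]
gripper_width: 0.0548
finger_force: 0.0
```

```bash
python3 -c "
from h import *
plan((.4129,-.2878,.1))
from m import top_fit
W=cloud('side',snap('side')[1])
for t,c,z0,z1 in [('glue',(.413,-.288),.12,.136),('spray',(.574,-.289),.12,.15),('can',(.493,-.289),.104,.118)]:
    P,xy,c2,s=top_fit(W,c,z0,z1); print(t,len(P),c2,s)"
```

```text
t 51.3 tcp [ 0.4131 -0.2884  0.1599] yaw 78.4 tilt z [-5.e-04  5.e-04 -1.e+00] w 0.0548 f [-0.5  0.3 -0.6] 0.0
(0.4129, -0.2878, 0.1) [0.03 0.05 5.99]
glue 156 [ 0.4117034 -0.2858345] [0.02443153 0.0250127 ]
spray 302 [ 0.57305765 -0.28695092] [0.03914696 0.03928638]
can 320 [ 0.49171573 -0.2844771 ] [0.04947364 0.04552084]
```

Nothing moved meanwhile. Grip the glue, lift, carry back.

Request:
drive_tool(
  commands=[
    [[0,0,2],0],
    [[0,0,4],0],
    [[0,0.05,6],0],
    [[0,0.05,6],0],
    [[0,0.05,6],0],
  ],
)

```text
time_s: 51.98
tcp_pos: [0.4129, -0.2876, 0.0996]
eef_rot: [0.101, 0.995, 0.0, -0.001]
ft_force: [0.6, -0.6, 0.2]
gripper_width: 0.0549
finger_force: 0.0
```

Request:
drive_tool(
  commands=[
    [[0,0,0],0],
    [[0,0,0],0],
    [[0,0,0],0],
    [[0,0,0],0],
    [[0,0,0],0],
  ],
  hand=1.5,
)

```text
time_s: 52.6
tcp_pos: [0.4128, -0.2877, 0.0992]
eef_rot: [0.101, 0.995, 0.0, -0.001]
ft_force: [-1.4, 0.0, 6.0]
gripper_width: 0.0252
finger_force: 39.5
```

Request:
drive_tool(
  commands=[
    [[0,0,-2],0],
    [[0,0,-6],0],
    [[0,0,-11],0],
    [[0,0,-15],0],
    [[0,0,-15],0],
  ],
)

```text
time_s: 53.22
tcp_pos: [0.4137, -0.2881, 0.251]
eef_rot: [0.101, 0.995, 0.0, 0.001]
ft_force: [-0.4, -1.0, -2.5]
gripper_width: 0.0247
finger_force: 39.8
```

Request:
drive_tool(
  commands=[
    [[-1.4,5,0],0],
    [[-2.8,10,0],0],
    [[-4.2,15,0],0],
    [[-5.6,20,0],0],
    [[-7,25,0],0],
  ],
)

```text
time_s: 53.85
tcp_pos: [0.5313, -0.0549, 0.247]
eef_rot: [0.101, 0.995, 0.001, -0.002]
ft_force: [1.5, 0.1, -1.8]
gripper_width: 0.0249
finger_force: 39.8
```

Request:
drive_tool(
  commands=[
    [[-1.4,5,0],0],
    [[-2.7,9.4,0],0],
    [[-2.7,9.4,3],0],
    [[-2.7,9.4,7],0],
    [[-2.7,9.4,10],0],
  ],
)

```text
time_s: 54.48
tcp_pos: [0.575, 0.0302, 0.1451]
eef_rot: [0.101, 0.995, 0.0, -0.003]
ft_force: [-1.0, -0.2, -1.5]
gripper_width: 0.025
finger_force: 39.8
```

Request:
drive_tool(
  commands=[
    [[0,0,0],0],
    [[0,0,0],0],
    [[0,0,0],0],
  ],
)

```text
time_s: 54.85
tcp_pos: [0.5773, 0.0302, 0.1498]
eef_rot: [0.101, 0.995, 0.001, -0.0]
ft_force: [0.5, -0.2, -1.4]
gripper_width: 0.0249
finger_force: 39.7
```

```bash
python3 -c "
from h import *
plan((.579,.0293,.1035))"
```

```text
t 54.85 tcp [0.5773 0.0302 0.1498] yaw 78.41 tilt z [-4.0e-04  1.9e-03 -1.0e+00] w 0.0249 f [ 0.5 -0.2 -1.4] 39.74580109119415
(0.579, 0.0293, 0.1035) [-0.19 -0.06  4.63]
```

Request:
drive_tool(
  commands=[
    [[-0.2,-0.05,1.5],0],
    [[-0.2,-0.05,3],0],
    [[-0.2,-0.05,4.2],0],
    [[-0.2,-0.05,4.2],0],
    [[-0.2,-0.05,4.2],0],
  ],
)

```text
time_s: 55.48
tcp_pos: [0.5785, 0.0293, 0.1067]
eef_rot: [0.101, 0.995, 0.001, -0.001]
ft_force: [0.5, 0.1, -1.4]
gripper_width: 0.0251
finger_force: 39.9
```

```bash
python3 -c "
from h import *
plan((.579,.0293,.1025))"
```

```text
t 55.48 tcp [0.5785 0.0293 0.1067] yaw 78.41 tilt z [-0.0021  0.0013 -1.    ] w 0.0251 f [ 0.5  0.1 -1.4] 39.878010749816895
(0.579, 0.0293, 0.1025) [-0.05  0.01  0.42]
```

Request:
drive_tool(
  commands=[
    [[-0.05,0,0.2],0],
    [[-0.05,0,0.4],0],
    [[-0.05,0,0.4],0],
  ],
)

```text
time_s: 55.85
tcp_pos: [0.5787, 0.0293, 0.1024]
eef_rot: [0.101, 0.995, 0.001, -0.001]
ft_force: [0.2, 0.0, -1.4]
gripper_width: 0.0248
finger_force: 39.9
```

Request:
drive_tool(
  commands=[
    [[0,0,0],0],
    [[0,0,0],0],
    [[0,0,0],0],
  ],
  hand=5.5,
)

```text
time_s: 56.22
tcp_pos: [0.5789, 0.0293, 0.1026]
eef_rot: [0.101, 0.995, 0.001, -0.001]
ft_force: [-0.7, -0.1, 0.3]
gripper_width: 0.0549
finger_force: 0.0
```

Request:
drive_tool(
  commands=[
    [[0,0,-3],0],
    [[0,0,-7],0],
    [[0,0,-11],0],
    [[0,0,-15],0],
    [[0,0,-15],0],
  ],
)

```text
time_s: 56.85
tcp_pos: [0.5806, 0.029, 0.2559]
eef_rot: [0.101, 0.995, 0.001, 0.001]
ft_force: [-0.1, 0.4, -0.4]
gripper_width: 0.0553
finger_force: 0.0
```

Request:
drive_tool(
  commands=[
    [[0.3,-5,0],0],
    [[0.6,-10,0],0],
    [[0.9,-15,0],0],
    [[1.2,-20,0],0],
    [[1.4,-25,0],0],
  ],
  hand=6.5,
)

```text
time_s: 57.48
tcp_pos: [0.5143, -0.2143, 0.2516]
eef_rot: [0.101, 0.995, 0.001, -0.002]
ft_force: [0.3, 0.2, -1.0]
gripper_width: 0.0651
finger_force: 0.0
```

Request:
drive_tool(
  commands=[
    [[0.2,-4,0],0],
    [[0.4,-7.9,0],0],
    [[0.4,-7.9,4],0],
    [[0.4,-7.9,8],0],
    [[0.4,-7.9,10],0],
  ],
)

```text
time_s: 58.1
tcp_pos: [0.4938, -0.2888, 0.1493]
eef_rot: [0.101, 0.995, 0.001, -0.003]
ft_force: [0.9, 1.0, 0.7]
gripper_width: 0.065
finger_force: 0.0
```

Request:
drive_tool(
  commands=[
    [[0,0,0],0],
    [[0,0,0],0],
    [[0,0,0],0],
  ],
)

```text
time_s: 58.48
tcp_pos: [0.4957, -0.2898, 0.1533]
eef_rot: [0.101, 0.995, 0.0, -0.0]
ft_force: [-0.6, -0.9, 0.8]
gripper_width: 0.065
finger_force: 0.0
```

```bash
python3 -c "
from h import *
plan((.4933,-.289,.083))
from m import top_fit
W=cloud('side',snap('side')[1]);P,xy,c2,s=top_fit(W,(.578,.029),.128,.15); print(len(P),c2,s,np.median(P,0))"; python3 q.py
```

```text
t 58.48 tcp [ 0.4957 -0.2898  0.1533] yaw 78.42 tilt z [-8.e-04  9.e-04 -1.e+00] w 0.065 f [-0.6 -0.9  0.8] 0.0
(0.4933, -0.289, 0.083) [0.24 0.02 7.03]
171 [0.5766567  0.03076937] [0.02376819 0.02481185] [0.57639458 0.03189064 0.13480722]
t 58.52 tcp [ 0.4956 -0.2897  0.1532] yaw 78.42 tilt z [-9.e-04  1.e-03 -1.e+00] w 0.0651 f [-0.4  0.9  0.9] 0.0
[-0.098  0.317  0.66   1.729 -0.21   1.168  1.989]
```

Request:
drive_tool(
  commands=[
    [[0.25,0,1],0],
    [[0.25,0,3],0],
    [[0.25,0,5],0],
    [[0.25,0,7],0],
    [[0.25,0,7],0],
  ],
)

```text
time_s: 59.15
tcp_pos: [0.4915, -0.2884, 0.0806]
eef_rot: [0.101, 0.995, 0.001, -0.003]
ft_force: [-0.2, 0.2, -1.1]
gripper_width: 0.0649
finger_force: 0.0
```

Request:
drive_tool(
  commands=[
    [[0,0,0],0],
    [[0,0,0],0],
    [[0,0,0],0],
    [[0,0,0],0],
    [[0,0,0],0],
  ],
  hand=3,
)

```text
time_s: 59.78
tcp_pos: [0.493, -0.2893, 0.083]
eef_rot: [0.101, 0.995, 0.0, -0.001]
ft_force: [0.1, -0.8, 6.2]
gripper_width: 0.0453
finger_force: 42.6
```

Request:
drive_tool(
  commands=[
    [[0,0,-2],0],
    [[0,0,-6],0],
    [[0,0,-11],0],
    [[0,0,-15],0],
    [[0,0,-17],0],
  ],
)

```text
time_s: 60.4
tcp_pos: [0.4931, -0.2893, 0.2553]
eef_rot: [0.101, 0.995, 0.0, -0.0]
ft_force: [-0.5, -0.6, -4.2]
gripper_width: 0.0453
finger_force: 42.7
```

Request:
drive_tool(
  commands=[
    [[0.7,5,0],0],
    [[1.4,10,0],0],
    [[2.1,15,0],0],
    [[2.9,20,0],0],
    [[3.6,25.5,0],0],
  ],
)

```text
time_s: 61.02
tcp_pos: [0.5082, -0.0309, 0.2533]
eef_rot: [0.101, 0.995, 0.001, -0.001]
ft_force: [1.6, 0.1, -4.0]
gripper_width: 0.0453
finger_force: 43.1
```

Request:
drive_tool(
  commands=[
    [[0,0,3],0],
    [[0,0,7],0],
    [[0,0,11],0],
    [[0,0,11],0],
    [[0,0,11],0],
  ],
)

```text
time_s: 61.65
tcp_pos: [0.5094, -0.032, 0.1444]
eef_rot: [0.101, 0.995, 0.001, -0.0]
ft_force: [0.2, -0.6, -3.6]
gripper_width: 0.0452
finger_force: 43.4
```

Request:
drive_tool(
  commands=[
    [[0,0,0],0],
    [[0,0,0],0],
  ],
)

```text
time_s: 61.9
tcp_pos: [0.5092, -0.0319, 0.1437]
eef_rot: [0.101, 0.995, 0.001, -0.0]
ft_force: [0.5, 0.3, -3.5]
gripper_width: 0.0451
finger_force: 43.4
```

```bash
python3 -c "
from h import *
plan((.5089,-.0317,.091))"
```

```text
t 61.9 tcp [ 0.5092 -0.0319  0.1437] yaw 78.41 tilt z [-7.0e-04  1.8e-03 -1.0e+00] w 0.0451 f [ 0.5  0.3 -3.5] 43.43937635421753
(0.5089, -0.0317, 0.091) [0.03 0.   5.27]
```

Request:
drive_tool(
  commands=[
    [[0.05,0,1.5],0],
    [[0.05,0,3],0],
    [[0.05,0,4.5],0],
    [[0.05,0,5.3],0],
    [[0.05,0,5.3],0],
  ],
)

```text
time_s: 62.52
tcp_pos: [0.5076, -0.0319, 0.0888]
eef_rot: [0.101, 0.995, 0.0, -0.002]
ft_force: [0.4, 0.1, -4.4]
gripper_width: 0.0454
finger_force: 43.4
```

Request:
drive_tool(
  commands=[
    [[0,0,0.3],0],
    [[0,0,0.4],0],
    [[0,0,0.4],0],
  ],
)

```text
time_s: 62.9
tcp_pos: [0.5084, -0.0318, 0.0859]
eef_rot: [0.101, 0.995, 0.001, -0.001]
ft_force: [-0.4, -0.9, -2.4]
gripper_width: 0.0454
finger_force: 43.6
```

```bash
python3 -c "
from h import *
plan((.5087,-.0317,.0863))"
```

```text
t 62.9 tcp [ 0.5084 -0.0318  0.0859] yaw 78.41 tilt z [-0.0015  0.0015 -1.    ] w 0.0454 f [-0.4 -0.9 -2.4] 43.601279854774475
(0.5087, -0.0317, 0.0863) [-0.03  0.01 -0.04]
```

Touching down. Release, then on to the spray can.

Request:
drive_tool(
  commands=[
    [[0,0,0],0],
    [[0,0,0],0],
    [[0,0,0],0],
  ],
  hand=6.5,
)

```text
time_s: 63.28
tcp_pos: [0.5082, -0.0317, 0.0857]
eef_rot: [0.101, 0.995, 0.001, -0.001]
ft_force: [-0.2, -0.3, -0.2]
gripper_width: 0.0651
finger_force: 0.0
```

Request:
drive_tool(
  commands=[
    [[0,0,-3],0],
    [[0,0,-7],0],
    [[0,0,-11],0],
    [[0,0,-16],0],
    [[0,0,-16],0],
  ],
)

```text
time_s: 63.9
tcp_pos: [0.5103, -0.0321, 0.2493]
eef_rot: [0.101, 0.995, 0.002, 0.002]
ft_force: [0.5, -0.1, -1.2]
gripper_width: 0.0649
finger_force: 0.0
```

Request:
drive_tool(
  commands=[
    [[-2.3,-4.7,0],0],
    [[-4.6,-9.4,0],0],
    [[-6.9,-14.1,0],0],
    [[-9.2,-18.8,0],0],
    [[-11.6,-23.8,0],0],
  ],
)

```text
time_s: 64.53
tcp_pos: [0.5745, -0.2895, 0.2439]
eef_rot: [0.1, 0.995, 0.001, -0.002]
ft_force: [1.1, 0.5, 1.0]
gripper_width: 0.0649
finger_force: 0.0
```

Request:
drive_tool(
  commands=[
    [[0,0,3],0],
    [[0,0,7],0],
    [[0,0,9],0],
    [[0,0,9],0],
    [[0,0,9],0],
  ],
)

```text
time_s: 65.15
tcp_pos: [0.5747, -0.2886, 0.1565]
eef_rot: [0.101, 0.995, 0.0, -0.0]
ft_force: [0.7, 0.5, 0.4]
gripper_width: 0.0653
finger_force: 0.0
```

Request:
drive_tool(
  commands=[
    [[0,0,0],0],
    [[0,0,0],0],
  ],
)

```text
time_s: 65.4
tcp_pos: [0.5744, -0.2884, 0.1559]
eef_rot: [0.101, 0.995, 0.0, -0.001]
ft_force: [0.1, 0.3, -0.0]
gripper_width: 0.0651
finger_force: 0.0
```

```bash
python3 -c "
from h import *
plan((.5739,-.2891,.1025))
from m import top_fit
W=cloud('side',snap('side')[1])
for c,z0,z1 in [((.504,-.031),.108,.122),((.504,-.031),.124,.14)]:
    P,xy,c2,s=top_fit(W,c,z0,z1); print(len(P),c2,s,np.median(P,0),cv2.minAreaRect(xy))"; python3 q.py
```

```text
t 65.4 tcp [ 0.5744 -0.2884  0.1559] yaw 78.42 tilt z [-0.0011  0.001  -1.    ] w 0.0651 f [ 0.1  0.3 -0. ] 0.0
(0.5739, -0.2891, 0.1025) [ 0.03 -0.08  5.34]
442 [ 0.5070705  -0.02958431] [0.05038717 0.04838586] [ 0.4998571  -0.0205442   0.11478951] ((0.5069384574890137, -0.030720803886651993), (0.047070689499378204, 0.04767599701881409), 79.89997863769531)
144 [ 0.50788003 -0.03043412] [0.0244374  0.02383942] [ 0.5071637  -0.03098777  0.12695402] ((0.5079796314239502, -0.030872540548443794), (0.02455790527164936, 0.024960733950138092), 75.17117309570312)
t 65.45 tcp [ 0.5743 -0.2884  0.1557] yaw 78.42 tilt z [-0.0014  0.0012 -1.    ] w 0.0649 f [0.  0.4 0.6] 0.0
[-0.079  0.476  0.639  1.535 -0.295  1.23   1.975]
```

Request:
drive_tool(
  commands=[
    [[0,-0.05,1],0],
    [[0,-0.05,3],0],
    [[0,-0.05,5.3],0],
    [[0,-0.05,5.3],0],
    [[0,-0.05,5.3],0],
  ],
)

```text
time_s: 66.08
tcp_pos: [0.5738, -0.2889, 0.1022]
eef_rot: [0.101, 0.995, 0.0, -0.001]
ft_force: [0.7, 0.3, 0.5]
gripper_width: 0.065
finger_force: 0.0
```

Request:
drive_tool(
  commands=[
    [[0,0,0],0],
    [[0,0,0],0],
    [[0,0,0],0],
    [[0,0,0],0],
    [[0,0,0],0],
  ],
  hand=3,
)

```text
time_s: 66.7
tcp_pos: [0.5743, -0.2892, 0.103]
eef_rot: [0.101, 0.995, 0.0, -0.0]
ft_force: [-0.1, -1.1, 7.2]
gripper_width: 0.0408
finger_force: 40.5
```

Request:
drive_tool(
  commands=[
    [[0,0,-2],0],
    [[0,0,-6],0],
    [[0,0,-11],0],
    [[0,0,-15],0],
    [[0,0,-15],0],
  ],
)

```text
time_s: 67.32
tcp_pos: [0.5751, -0.2898, 0.2563]
eef_rot: [0.101, 0.995, -0.0, 0.002]
ft_force: [0.1, 0.1, -4.3]
gripper_width: 0.041
finger_force: 41.3
```

Request:
drive_tool(
  commands=[
    [[1.1,4.5,0],0],
    [[2.2,9,0],0],
    [[3.3,13.5,0],0],
    [[4.3,18.2,0],0],
    [[4.3,18.2,0],0],
  ],
)

```text
time_s: 67.95
tcp_pos: [0.5684, -0.0966, 0.2513]
eef_rot: [0.097, 0.995, 0.002, -0.002]
ft_force: [-1.5, -0.8, -2.7]
gripper_width: 0.0409
finger_force: 41.6
```

Request:
drive_tool(
  commands=[
    [[0,0,3],0],
    [[0,0,7],0],
    [[0,0,10],0],
    [[0,0,10],0],
    [[0,0,10],0],
  ],
)

```text
time_s: 68.58
tcp_pos: [0.5687, -0.1024, 0.1534]
eef_rot: [0.101, 0.995, 0.0, -0.001]
ft_force: [0.1, -0.1, -3.1]
gripper_width: 0.041
finger_force: 41.6
```

Request:
drive_tool(
  commands=[
    [[0,0,0],0],
    [[0,0,0],0],
  ],
)

```text
time_s: 68.82
tcp_pos: [0.5688, -0.1019, 0.1533]
eef_rot: [0.101, 0.995, 0.001, -0.001]
ft_force: [-0.7, -0.3, -2.3]
gripper_width: 0.0411
finger_force: 41.6
```

```bash
python3 -c "
from h import *
plan((.5678,-.1021,.11))"
```

```text
t 68.83 tcp [ 0.5688 -0.1019  0.1533] yaw 78.41 tilt z [-9.0e-04  1.5e-03 -1.0e+00] w 0.0411 f [-0.7 -0.3 -2.3] 41.58237040042877
(0.5678, -0.1021, 0.11) [ 0.09 -0.04  4.33]
```

Request:
drive_tool(
  commands=[
    [[0.05,0,1.5],0],
    [[0.05,0,3],0],
    [[0.05,0,4.2],0],
    [[0.05,0,4.2],0],
    [[0.05,0,4.2],0],
  ],
)

```text
time_s: 69.45
tcp_pos: [0.5679, -0.1018, 0.1105]
eef_rot: [0.101, 0.995, 0.0, -0.001]
ft_force: [-0.3, 0.5, -2.3]
gripper_width: 0.0407
finger_force: 41.7
```

Request:
drive_tool(
  commands=[
    [[0,0,0.3],0],
    [[0,0,0.5],0],
    [[0,0,0.5],0],
  ],
)

```text
time_s: 69.82
tcp_pos: [0.5682, -0.1018, 0.106]
eef_rot: [0.101, 0.995, 0.001, -0.001]
ft_force: [-1.2, -0.0, 3.6]
gripper_width: 0.041
finger_force: 42.2
```

```bash
python3 -c "
from h import *
plan((.5681,-.1021,.106))"
```

```text
t 69.83 tcp [ 0.5682 -0.1018  0.106 ] yaw 78.41 tilt z [-0.0013  0.0015 -1.    ] w 0.041 f [-1.2 -0.   3.6] 42.194958329200745
(0.5681, -0.1021, 0.106) [ 0.   -0.03 -0.  ]
```

Request:
drive_tool(
  commands=[
    [[0,0,0],0],
    [[0,0,0],0],
    [[0,0,0],0],
  ],
  hand=6.5,
)

```text
time_s: 70.2
tcp_pos: [0.5677, -0.1017, 0.1053]
eef_rot: [0.101, 0.995, 0.001, -0.001]
ft_force: [0.8, 0.0, -0.5]
gripper_width: 0.0651
finger_force: 0.0
```

Request:
drive_tool(
  commands=[
    [[0,0,-3],0],
    [[0,0,-7],0],
    [[0,0,-11],0],
    [[0,0,-16],0],
    [[0,0,-16],0],
  ],
)

```text
time_s: 70.82
tcp_pos: [0.5698, -0.1024, 0.2692]
eef_rot: [0.101, 0.995, 0.001, 0.002]
ft_force: [0.7, -0.4, -1.0]
gripper_width: 0.0649
finger_force: 0.0
```

Request:
drive_tool(
  commands=[
    [[1,-4.5,0],0],
    [[2,-9,0],0],
    [[3,-13.5,0],0],
    [[4,-18,0],0],
    [[5,-22,0],0],
  ],
)

```text
time_s: 71.45
tcp_pos: [0.4738, -0.3087, 0.2645]
eef_rot: [0.101, 0.995, 0.001, -0.002]
ft_force: [0.1, 0.3, -0.3]
gripper_width: 0.0649
finger_force: 0.0
```

```bash
python3 - <<'E'
from h import *
from m import top_fit
plan()
for n in ['top','side']:
    p,d=snap(n,n+'9.png'); W=cloud(n,d)
    for t,c,z0,z1 in [('glue',(.565,.03),.128,.15),('spray',(.56,-.1),.128,.15),('can',(.504,-.031),.108,.122),('cancap',(.504,-.031),.124,.14),('jar',(.365,-.058),.055,.07),('tape',(.383,.052),.05,.062),('wax',(.522,.32),.046,.06)]:
        P,xy,c2,s=top_fit(W,c,z0,z1)
        print(n,t,len(P),'med',np.round(np.median(P,0),4),'mid',np.round(c2,4),np.round(s,4))
E
```

```text
t 71.45 tcp [ 0.4738 -0.3087  0.2645] yaw 78.39 tilt z [-0.0031  0.0016 -1.    ] w 0.0649 f [ 0.1  0.3 -0.3] 0.0
top glue 188 med [0.5786 0.0278 0.1362] mid [0.5787 0.0286] [0.024  0.0249]
top spray 497 med [ 0.5685 -0.1024  0.1362] mid [ 0.569  -0.1027] [0.0396 0.0381]
top can 545 med [ 0.5068 -0.0326  0.1163] mid [ 0.5088 -0.0326] [0.0488 0.0487]
top cancap 181 med [ 0.5091 -0.0328  0.1282] mid [ 0.5091 -0.0329] [0.0236 0.0234]
top jar 721 med [ 0.3661 -0.0588  0.0603] mid [ 0.3667 -0.0582] [0.0504 0.0506]
top tape 630 med [0.3849 0.0537 0.0555] mid [0.3842 0.0535] [0.0587 0.051 ]
top wax 834 med [0.5212 0.3188 0.0523] mid [0.5216 0.3185] [0.0553 0.056 ]
side glue 174 med [0.5761 0.0317 0.1345] mid [0.5775 0.0308] [0.0234 0.025 ]
side spray 341 med [ 0.5657 -0.0978  0.1346] mid [ 0.5671 -0.1008] [0.0388 0.0388]
side can 445 med [ 0.4995 -0.0205  0.1146] mid [ 0.5073 -0.0295] [0.0498 0.0485]
side cancap 143 med [ 0.5073 -0.0302  0.1271] mid [ 0.5079 -0.0306] [0.0244 0.023 ]
side jar 621 med [ 0.3643 -0.0554  0.0589] mid [ 0.3644 -0.0564] [0.0503 0.0516]
side tape 649 med [0.3825 0.0573 0.0545] mid [0.3826 0.0563] [0.0597 0.0508]
side wax 1354 med [0.5185 0.3217 0.0513] mid [0.5193 0.3211] [0.0562 0.0556]
```

View pics/side9.png

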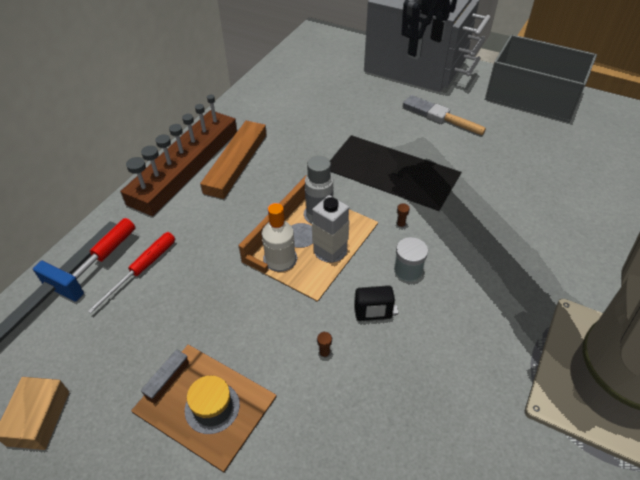

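The glue (278,240), spray (319,190) and can (331,230) are back within about 1 mm. The tin stands on the disc (210,400), and the jar and tape are untouched.

```bash
python3 -c "
from rig import ticket
print(ticket.hand_in())"
```

```text
the job is handed in; nothing more can be done
None
```

The job is done and handed in at about 71 s: the wax tin sits on the felt disc within about 2 mm of its middle, the glue bottle, spray can and solvent can are back upright within about 1 mm of where they stood, and the jar and tape measure were not moved.

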